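# Put the mixed-up supplies back on their own colour mats

### The job

The supplies on the coloured place mats have got mixed up: put the brown bottle in the middle of the red mat, the blue-capped bottle on the yellow mat, the blue carton on the blue mat and the green-lidded jar on the green mat, each standing upright and centred. The empty white mat is a free place to park something on the way. Set everything down gently without dropping it or knocking it over, and leave the roll of labels alone.

Things in the scene. Friction and masses are not known exactly. Their poses are not given: they have to be found in the camera images.
- iodine_center (a point): brown round bottle with black cap, 52 mm diameter, 90 mm tall; body straight up to 70 mm, cap 29 mm wide above. Point half-way up on its axis, 45 mm above its base; z up
- saline_center (a point): white round bottle with blue cap and blue band, 45 mm diameter, 80 mm tall; body up to 63 mm, cap 25 mm wide above. Point half-way up on its axis, 40 mm above its base; z up
- carton_center (a point): dark blue carton of pads, 58 mm (its x) by 88 mm (its y), 62 mm high, closed and rigid. Point at its centre, 31 mm above its base; z up. Grasp across the 58 mm side
- jar_center (a point): small white round ointment jar with green lid, 50 mm diameter, 60 mm tall, lid fixed. Point half-way up on its axis, 30 mm above its base; z up
- mat_red: red square silicone place mat, 100 x 100 mm and 4 mm thick, fixed on the worktop; origin at the centre of its underside (on the worktop), z up, x and y along its sides; flat on top, so things simply stand on it. The brown bottle belongs here
- mat_yellow: yellow square silicone place mat, 100 x 100 mm and 4 mm thick, fixed on the worktop; origin at the centre of its underside (on the worktop), z up, x and y along its sides; flat on top, so things simply stand on it. The blue-capped bottle belongs here
- mat_blue: blue square silicone place mat, 100 x 100 mm and 4 mm thick, fixed on the worktop; origin at the centre of its underside (on the worktop), z up, x and y along its sides; flat on top, so things simply stand on it. The carton belongs here
- mat_green: green square silicone place mat, 100 x 100 mm and 4 mm thick, fixed on the worktop; origin at the centre of its underside (on the worktop), z up, x and y along its sides; flat on top, so things simply stand on it. The green-lidded jar belongs here
- mat_white: white square silicone place mat, 100 x 100 mm and 4 mm thick, fixed on the worktop; origin at the centre of its underside (on the worktop), z up, x and y along its sides; flat on top, so things simply stand on it. Empty at the start: a free place to park something on the way
- labels_center (a point): bystander: roll of white labels lying flat behind the mats, 64 mm wide, 32 mm high; point at its centre, 16 mm up; to be left alone
There are look-alikes about, which are no part of the job. Leave any purple look-alike of the part that bears iodine_center alone. Of the things that look like the part that bears carton_center, the smaller one is meant.

How it is judged:
By the outcome, as a careful person would: the job done as asked, in the order asked, and still so for the second after the job is handed in, with the robot touching nothing.
It also fails if it takes over 138 s, if anything falls off the work surface, if the arm or the gripper's body presses on something with over 40 N, if the wrist force passes 120 N, or if a joint passes its speed limit or range.

### The arm

A 6-joint arm with a two-finger parallel gripper is mounted at the origin on a cart in front of the work surface, level with it; the furniture and walls round the work are solid. World frame = base frame: x ahead of the robot, y to its left, z up, the work surface at z = 0. Lengths are in mm, angles in rad, forces in N, time in s.
With the tool pointing down it reaches from about 350 to 925 mm from the base axis. Payload 6.4 kg.
Tool frame: the origin (TCP) lies on the mounting face of the last link; the fingertips stand 199 mm ahead of it and the grasp point (between the pads) lies 180 mm ahead of it; z points along the fingers, y is the line along which they close (so a half turn about z gives the same grasp; the last joint's range is limited). The gripper opens to 94 mm and grips with 3 to 60 N. Pads are 16 mm wide; open, the fingers measure 119 mm over their backs; the gripper's body (75 mm by 177 mm) begins 78 mm behind the grasp point.
Start: joints at [0.97, 0.245, 1.558, -0, 1.339, -0.174], TCP at [269.073, 591.705, 404.655] pointing down, gripper open.
Joint ranges: [-3.13, 3.13], [-1.02, 2.26], [0.13, 2.54], [-0.95, 4.09], [0.21, 2.88], [-2.74, 2.74]. Speed limits (rad/s): [2.57, 2.57, 3.14, 3.14, 3.14, 3.14].

### API

Orientations are given as a 3x3 rotation matrix whose columns are the frame's x, y, z axes.
In Python, from bench import get_obs, optics, bot gives the robot as it stands.
- The arm moves only by the tool jog_arm, never from a script. Its argument "rows" is a list of rows, each a list of 5 numbers: the shift along the tool's x, y, z scaled (see below), then the turn about the tool's z scaled (see below), then the gripper's target within -1 to 1 (fully open at 1, half-way at 0, shut at -1). A call has exactly 5 rows; each row is the pose to reach, as a shift and turn from the pose commanded when the call began, along the tool's axes at that moment; what a row does not reach only later rows make up. The controller multiplies each number of a shift by 500 mm and each number of a turn by 90 degrees. A row lasts 1/12 s, in which the tool goes at most 41.7 mm and 7.16 degrees, less where a joint would pass 70% of its speed; a pose out of reach is approached as far as the arm can. A call with a number of a shift or a turn outside -1 to 1 is refused whole. A call with a gripper value outside its range is refused whole. The fingers move at their own pace and stop on an object; "squeeze" is the grip in N (left out, the last holds). Time passes only in rows, so rows that repeat a pose let the fingers close, or fill a call up. It gives the time, the measured TCP pose, the force, the opening and the grip force at its end, in the units of the state.
- get_obs(): the state, without advancing time (a new reading comes with each control period).
- optics.get_image(name): name is "side" or "top" or "wrist"; returns (picture, depth): 400x640x3 uint8, blue, green, red; 400x640 float32, mm along the optical axis (not along the pixel's ray), 0 where there is no reading.
- optics.camera_params(name): a dict with "vertical_fov" (degrees; the focal length in pixels is half the picture's height over the tangent of half this angle, whatever the lens; pixels are square), "cx", "cy" (the principal point, pixels), "R" (3x3) and "t" (3): a world point X has camera coordinates R X + t. Camera axes: x right, y down, z forward; pixel columns grow to the right and rows downward; lengths in mm; the calibration is good to about 2 mm. A picture is of the moment at which its call begins: read the wrist's pose just before it. camera_params takes no time and is no camera call; for the wrist camera it gives the pose at the moment of the call.
- bot.sign_off(): hands the job in; it is judged then, once.
The state is a dict: "time_s": time; "joint_positions": joint angles; "dq": joint speeds; "tau": joint torques, N m; "tcp_pos": TCP position; "ee_rot": TCP orientation; "contact_force": force on the tool from outside, world axes, zero at the start; "wrist_torque": the same for the moment, N m; "gripper_width": finger opening in mm; "grip_force": force on a finger pad.
Only numpy, scipy, OpenCV 4.12 (cv2) and the standard library are available. Lean on these libraries where they do the work, as an engineer would, in place of code of your own. Each camera call takes 0.05 s, during which the arm holds its last target. There are 200 camera calls.

## Working session

There is one attempt and no reset: what is moved stays moved. The work goes in short steps, Python scripts to look and compute and a tool call to move; the robot and the scene stay as the last step left them, time stands still between calls to the robot, and variables do not carry over. Pictures are saved under pics/ and viewed, at most 14 in all, crops included, and the job is handed in when it is done.

Besides the shell and the picture viewer there is one more tool, called as a command line: name --pt "numbers of a row" for each row, then --argument value for the rest. jog_arm: Moves the arm, as the interface text tells. Shifts and turns lie within -1 to 1; 1 stands for 500 mm of shift or 90 degrees of turn. Its arguments: {"type":"object","properties":{"rows":{"type":"array","items":{"type":"array","items":{"type":"number"}}},"squeeze":{"type":"number"}},"required":["rows"]}

```bash
ls; mkdir -p pics
cat > h.py <<'E'
import numpy as np, cv2
from bench import get_obs, optics, bot
def snap(n):
    p=optics.camera_params(n); im,d=optics.get_image(n); return im,d,p
def f(p): return 200/np.tan(np.radians(p["vertical_fov"])/2)
def ray(p,u,v):
    R=np.array(p["R"]);t=np.array(p["t"]).ravel()
    d=R.T@np.array([(u-p["cx"])/f(p),(v-p["cy"])/f(p),1]); return -R.T@t,d
def plane(p,u,v,z):
    c,d=ray(p,u,v); return c+d*(z-c[2])/d[2]
def world(p,d,u,v):
    c,r=ray(p,u,v); return c+r*d[int(v),int(u)]
def proj(p,X):
    x=np.array(p["R"])@np.array(X)+np.array(p["t"]).ravel(); return x[:2]/x[2]*f(p)+[p["cx"],p["cy"]]
E
python3 - <<'E'
from h import *
o=get_obs();print(o["time_s"],o["tcp_pos"],np.round(o["ee_rot"],3).tolist(),o["gripper_width"])
for n in["top","side"]:
    im,d,p=snap(n);cv2.imwrite(f"pics/{n}0.png",im);np.savez(f"{n}0.npz",im=im,d=d);print(n,p)
E
```

```text
pics
0.0 [268.92856381 591.50261742 403.57662659] [[-0.91, 0.414, -0.001], [0.414, 0.91, -0.002], [0.0, -0.002, -1.0]] 94.0039826947643
top {'vertical_fov': 51.086440525043734, 'cx': 321.6443412638922, 'cy': 210.89029394094442, 'R': array([[ 0.02506307, -0.99967482,  0.00469974],
       [-0.99715999, -0.02533345, -0.07092372],
       [ 0.07101972, -0.00290883, -0.99747067]]), 't': array([-144.75326152,  596.862526  ,  929.61057257])}
side {'vertical_fov': 45.183320814882435, 'cx': 309.68888550569693, 'cy': 194.29471208635783, 'R': array([[-0.90148771, -0.43233351, -0.02019018],
       [-0.25699451,  0.57224566, -0.77877386],
       [ 0.34824378, -0.69686629, -0.62697977]]), 't': array([487.82804045, 287.37547321, 923.43831193])}
```

View pics/top0.png

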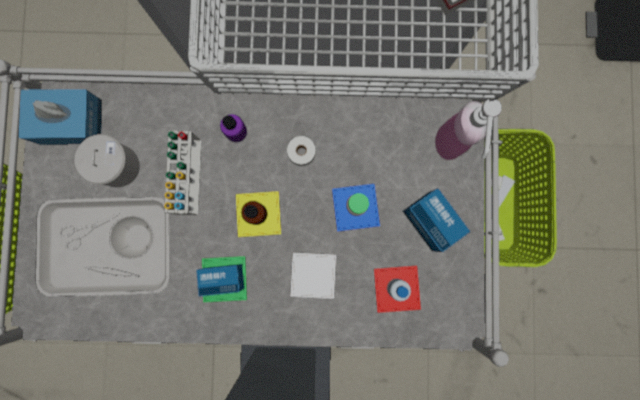

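View pics/side0.png

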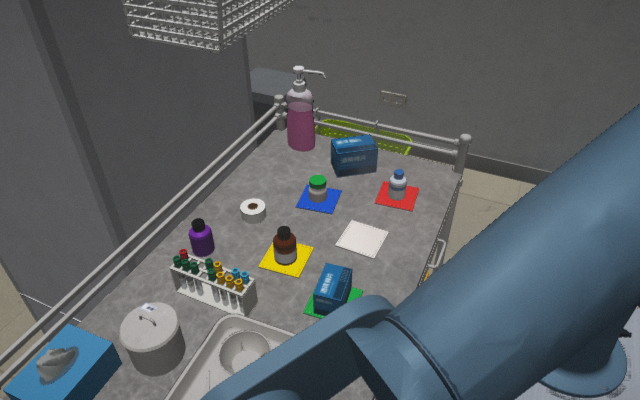

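Candidates: the brown bottle at top (254,213) versus the purple look-alike at (233,127); the small carton on green at (220,280) versus the larger carton at (437,220). The brown, non-purple bottle and the smaller carton are meant. I'll confirm both in a crop and measure everything.

```bash
cat > m.py <<'E'
from h import *
T=np.load("top0.npz");S=np.load("side0.npz");pt=optics.camera_params("top");ps=optics.camera_params("side")
a=cv2.resize(T["im"][105:305,190:480],None,fx=2.7,fy=2.7,interpolation=cv2.INTER_CUBIC)
cv2.imwrite("pics/crop0.png",cv2.convertScaleAbs(a[:540,:],alpha=1.5))
def mask(im,lo,hi,s=90,v=40):
    h=cv2.cvtColor(im,cv2.COLOR_BGR2HSV); return cv2.inRange(h,(lo,s,v),(hi,255,255))
def blob(m,u,v,r):
    k=np.zeros_like(m);cv2.circle(k,(u,v),r,255,-1);m=m&k
    n,l,st,c=cv2.connectedComponentsWithStats(m);i=1+np.argmax(st[1:,4]);return (l==i).astype(np.uint8)*255
def tri(u1,u2):
    c1,d1=ray(pt,*u1);c2,d2=ray(ps,*u2);A=np.c_[d1,-d2];s=np.linalg.lstsq(A,c2-c1,rcond=None)[0]
    p,q=c1+d1*s[0],c2+d2*s[1];return (p+q)/2,np.linalg.norm(p-q)
def ctr(m):
    c=max(cv2.findContours(m,0,2)[0],key=cv2.contourArea);return c
h=cv2.cvtColor(T["im"],cv2.COLOR_BGR2HSV);hs=cv2.cvtColor(S["im"],cv2.COLOR_BGR2HSV)
for n,im,pts in[("top",h,[(241,200),(341,193),(238,290),(383,304),(315,275),(358,203),(402,293),(220,270)]),("side",hs,[(275,260),(310,205),(315,300),(390,200),(362,238),(318,182),(398,175),(330,280)])]:
    print(n,[im[v,u].tolist() for u,v in pts])
E
python3 m.py
```

```text
top [[30, 154, 187], [108, 160, 190], [102, 170, 102], [2, 183, 184], [120, 1, 190], [69, 120, 181], [103, 193, 151], [101, 181, 138]]
side [[24, 191, 123], [112, 202, 196], [102, 126, 77], [1, 191, 208], [18, 12, 220], [68, 195, 158], [108, 86, 89], [101, 125, 176]]
```

View pics/crop0.png

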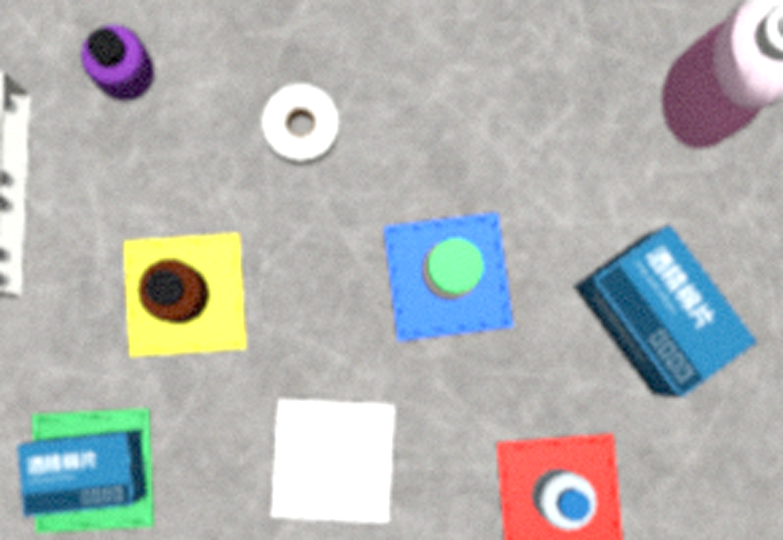

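The crop shows the brown bottle on yellow at crop (172,290), clearly not the purple one at (118,62). The small carton on green at (80,470) is visibly smaller than the one at (665,310). The jar sits on blue, the saline on red, and white is empty.

```bash
cat >> m.py <<'E'
print("----")
I=T["im"];J=S["im"]
mats=dict(yellow=(I,mask(I,22,38),(258,213)),blue=(I,mask(I,105,114,120,100),(356,207)),green=(I,mask(I,45,80),(224,279)),red=(I,mask(I,0,6),(397,288)),white=(I,cv2.inRange(h,(0,0,170),(180,25,255)),(313,275)))
for n,(im,m,c) in mats.items():
    b=blob(m,c[0],c[1],36); ct=ctr(b)[:,0].astype(float)
    W=np.array([plane(pt,u,v,4)[:2] for u,v in ct]).astype(np.float32)
    r=cv2.minAreaRect(W); ij=np.argwhere(b>0); zz=np.median([world(pt,T["d"],v[1],v[0])[2] for v in ij])
    print(n,np.round(r[0],1),np.round(r[1],1),round(r[2],1),"depth z %.1f"%zz)
def cen(m): M=cv2.moments(m,True);return M["m10"]/M["m00"],M["m01"]/M["m00"]
dark=lambda x:cv2.inRange(x,(0,0,0),(180,255,60))
caps=dict(iodine=(dark(h),(249,212),10,dark(hs),(284,233),9),
 saline=(mask(I,98,114,120),(402,292),9,mask(J,98,118,120),(398,174),9),
 jar=(mask(I,45,80),(358,204),16,mask(J,45,80),(318,182),14))
for n,(m,c,r,m2,c2,r2) in caps.items():
    b=blob(m,*c,r);b2=blob(m2,*c2,r2);u,w=cen(b),cen(b2)
    P,e=tri(u,w);hh={"iodine":94,"saline":84,"jar":64}[n]
    print(n,np.round(u,1),np.round(w,1),b.sum()//255,"tri",np.round(P,1),round(e,1),"depth",np.round(world(pt,T["d"],*u),1),"plane",np.round(plane(pt,*u,hh),1))
# carton top face via depth
D=T["d"];pts=[]
for v in range(255,305):
    for u in range(185,255):
        X=world(pt,D,u,v)
        if 58<X[2]<75: pts.append(X)
pts=np.array(pts,np.float32);print("carton",len(pts),np.median(pts[:,2]),cv2.minAreaRect(pts[:,:2].copy()))
for n,k in(("purple",(233,127)),("labels",(310,158)),("big",(440,212))):print(n,world(pt,D,*k))
E
python3 m.py|sed 1,/----/d
```

```text
yellow [591.5  17.7] [100.6 100.7] 5.3 depth z 5.3
blue [ 612.6 -207.8] [98.5 98.8] 8.5 depth z 5.2
green [440.3  89.6] [99.3 98.6] 4.3 depth z 5.5
red [ 427.8 -306.2] [101.1 100.6] 5.5 depth z 5.3
white [ 453.6 -113.2] [98.4 97.6] 88.4 depth z 5.4
iodine [250.6 211.2] [283.7 233.1] 167 tri [592.1  22.1  79.3] 0.9 depth [590.6  19.1  95.7] plane [590.7  19.4  94. ]
saline [402.  291.5] [398.7 171.6] 91 tri [ 430.6 -302.8   79.4] 0.9 depth [ 430.9 -301.7   85.8] plane [ 430.7 -302.1   84. ]
jar [358.1 203.2] [317.2 181.3] 312 tri [ 617.5 -208.9   55.2] 1.5 depth [ 616.2 -208.5   62.5] plane [ 616.1 -208.4   64. ]
carton 1154 67.54492 ((443.2486572265625, 90.15174865722656), (58.50515365600586, 89.22004699707031), 7.581801414489746)
purple [773.8864836   67.31368119  76.76385668]
labels [ 719.35461792 -100.1714261    30.8038876 ]
big [ 599.93225411 -381.1313313    83.60631055]
```

All measurements agree with the given sizes and heights. Because the two swaps need a park, I'll go saline→white, iodine→red, saline→yellow, jar→white, carton→blue, jar→green. The tool's closing axis stays at about 8° throughout.

```bash
cat > plan.py <<'E'
import sys
from h import *
# plan.py  waypoints "gx,gy,gz,yaw,ncalls" (grasp point mm, yaw of closing axis deg); start from the measured pose
def run(wps,pos=None,yaw=None):
    o=get_obs();R=np.array(o["ee_rot"]);pos=np.array(o["tcp_pos"]) if pos is None else pos
    yaw=np.degrees(np.arctan2(R[1,1],R[0,1])) if yaw is None else yaw
    print("t",round(o["time_s"],2),"grasp pt",np.round(pos-[0,0,180],1),"yaw %.2f"%yaw,"w %.1f"%o["gripper_width"])
    for x,y,z,w,n in wps:
        P0,y0=pos.copy(),yaw
        for k in range(1,int(n)+1):
            P=P0+(np.array([x,y,z+180])-P0)*k/n; Y=y0+(w-y0)*k/n
            a=np.radians(yaw);ex=np.array([-np.sin(a),np.cos(a),0]);ey=np.array([np.cos(a),np.sin(a),0])
            d=P-pos;s=np.array([d@ex,d@ey,-d[2]])/500;t=-(Y-yaw)/90
            print("  ->",np.round(P-[0,0,180],0),np.round(s,3).tolist(),round(t,3));pos,yaw=P,Y
if __name__=="__main__": run([tuple(map(float,a.split(","))) for a in sys.argv[1:]])
E
python3 plan.py 450,150,224,8,3 431,-240,180,8,3
```

```text
t 0.1 grasp pt [269.  591.5 223.7] yaw 65.55 w 93.9
  -> [329. 444. 224.] [-0.232, -0.218, -0.0] 0.213
  -> [390. 297. 224.] [-0.29, -0.13, -0.0] 0.213
  -> [450. 150. 224.] [-0.317, -0.027, -0.0] 0.213
  -> [444.  20. 209.] [-0.256, -0.049, 0.029] -0.0
  -> [ 437. -110.  195.] [-0.256, -0.049, 0.029] -0.0
  -> [ 431. -240.  180.] [-0.256, -0.049, 0.029] -0.0
```

jog_arm --pt "-0.232 -0.218 0 0.213 1" --pt "-0.232 -0.218 0 0.213 1" --pt "-0.232 -0.218 0 0.213 1" --pt "-0.232 -0.218 0 0.213 1" --pt "-0.232 -0.218 0 0.213 1" --squeeze 15

```text
time_s: 0.52
tcp_pos: [331.0, 440.7, 404.0]
ee_rot: [[-0.721, 0.693, -0.0], [0.693, 0.721, -0.002], [-0.001, -0.002, -1.0]]
contact_force: [-0.0, -0.5, 1.0]
gripper_width: 94.1
grip_force: 0.0
```

jog_arm --pt "-0.29 -0.13 0 0.213 1" --pt "-0.29 -0.13 0 0.213 1" --pt "-0.29 -0.13 0 0.213 1" --pt "-0.29 -0.13 0 0.213 1" --pt "-0.29 -0.13 0 0.213 1"

```text
time_s: 0.93
tcp_pos: [391.2, 294.0, 404.4]
ee_rot: [[-0.452, 0.892, 0.0], [0.892, 0.452, -0.001], [-0.001, -0.0, -1.0]]
contact_force: [-0.1, -0.1, 1.2]
gripper_width: 94.2
grip_force: 0.0
```

jog_arm --pt "-0.317 -0.027 0 0.213 1" --pt "-0.317 -0.027 0 0.213 1" --pt "-0.317 -0.027 0 0.213 1" --pt "-0.317 -0.027 0 0.213 1" --pt "-0.317 -0.027 0 0.213 1"

```text
time_s: 1.35
tcp_pos: [451.8, 147.0, 404.7]
ee_rot: [[-0.135, 0.991, 0.001], [0.991, 0.135, -0.001], [-0.001, 0.001, -1.0]]
contact_force: [1.4, 0.4, 0.0]
gripper_width: 94.0
grip_force: 0.0
```

jog_arm --pt "-0.256 -0.049 0.029 0 1" --pt "-0.256 -0.049 0.029 0 1" --pt "-0.256 -0.049 0.029 0 1" --pt "-0.256 -0.049 0.029 0 1" --pt "-0.256 -0.049 0.029 0 1"

```text
time_s: 1.77
tcp_pos: [443.8, 19.3, 389.7]
ee_rot: [[-0.137, 0.991, -0.001], [0.991, 0.137, 0.001], [0.001, -0.001, -1.0]]
contact_force: [-0.1, -0.1, 0.0]
gripper_width: 94.0
grip_force: 0.0
```

jog_arm --pt "-0.256 -0.049 0.029 0 1" --pt "-0.256 -0.049 0.029 0 1" --pt "-0.256 -0.049 0.029 0 1" --pt "-0.256 -0.049 0.029 0 1" --pt "-0.256 -0.049 0.029 0 1"

```text
time_s: 2.18
tcp_pos: [437.9, -110.1, 375.5]
ee_rot: [[-0.138, 0.99, -0.0], [0.99, 0.138, 0.001], [0.001, -0.0, -1.0]]
contact_force: [0.5, 0.3, -1.0]
gripper_width: 94.0
grip_force: 0.0
```

jog_arm --pt "-0.256 -0.049 0.029 0 1" --pt "-0.256 -0.049 0.029 0 1" --pt "-0.256 -0.049 0.029 0 1" --pt "-0.256 -0.049 0.029 0 1" --pt "-0.256 -0.049 0.029 0 1"

```text
time_s: 2.6
tcp_pos: [432.0, -239.9, 361.0]
ee_rot: [[-0.14, 0.99, -0.0], [0.99, 0.14, 0.001], [0.001, 0.0, -1.0]]
contact_force: [0.3, 0.1, 0.5]
gripper_width: 93.9
grip_force: 0.0
```

Run:
```python
from h import *
import plan
o=get_obs();im,d,p=snap("wrist");cv2.imwrite("pics/w1.png",im);np.savez("w1.npz",im=im,d=d)
C=-np.array(p["R"]).T@np.array(p["t"]).ravel();print(C,o["tcp_pos"],"look",np.array(p["R"])[2])
print("saline cap px",proj(p,[430.7,-302.1,84]),"red",proj(p,[427.8,-306.2,4]))
plan.run([(430.7,-302,110,8,1)])
```

```text
[ 422.21808125 -169.23707471  342.82146758] [ 431.98482551 -239.86050308  360.98498699] look [ 0.0340561  -0.24588767 -0.96869987]
saline cap px [305.23479817 271.66498513] red [304.63042944 240.18714849]
t 2.65 grasp pt [ 431.9 -238.8  181. ] yaw 8.11 w 94.1
  -> [ 431. -302.  110.] [-0.125, -0.02, 0.142] 0.001
```

View pics/w1.png

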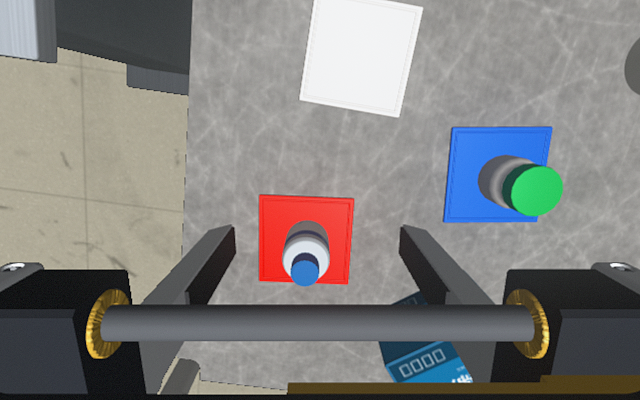

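The wrist view shows the saline cap at (305,272) and the red mat at about (306,240), matching the predictions within 1–2 px. Going down to grasp.

jog_arm --pt "-0.125 -0.02 0.06 0 1" --pt "-0.125 -0.02 0.1 0 1" --pt "-0.125 -0.02 0.142 0 1" --pt "-0.125 -0.02 0.142 0 1" --pt "-0.125 -0.02 0.142 0 1" --squeeze 20

```text
time_s: 3.07
tcp_pos: [430.5, -301.1, 289.5]
ee_rot: [[-0.143, 0.99, -0.002], [0.99, 0.143, 0.003], [0.003, -0.001, -1.0]]
contact_force: [0.3, 0.4, -0.5]
gripper_width: 94.1
grip_force: 0.0
```

jog_arm --pt "0 0 0.03 0 1" --pt "0 0 0.07 0 1" --pt "0 0 0.1 0 1" --pt "0 0 0.13 0 1" --pt "0 0 0.13 0 1"

```text
time_s: 3.48
tcp_pos: [430.3, -301.4, 224.6]
ee_rot: [[-0.142, 0.99, -0.001], [0.99, 0.142, 0.002], [0.002, -0.001, -1.0]]
contact_force: [-0.6, -0.9, 0.0]
gripper_width: 94.0
grip_force: 0.0
```

jog_arm --pt "0 0 0 0 0.2" --pt "0 0 0 0 0" --pt "0 0 0 0 -0.2" --pt "0 0 0 0 -0.4" --pt "0 0 0 0 -0.6"

```text
time_s: 3.9
tcp_pos: [430.1, -303.7, 226.1]
ee_rot: [[-0.14, 0.99, 0.001], [0.99, 0.14, -0.001], [-0.001, 0.001, -1.0]]
contact_force: [0.0, -0.1, 0.6]
gripper_width: 63.7
grip_force: 0.0
```

jog_arm --pt "0 0 0 0 -1" --pt "0 0 0 0 -1" --pt "0 0 0 0 -1" --pt "0 0 0 0 -1" --pt "0 0 0 0 -1"

```text
time_s: 4.32
tcp_pos: [429.9, -303.6, 225.2]
ee_rot: [[-0.14, 0.99, -0.0], [0.99, 0.14, 0.0], [0.0, -0.0, -1.0]]
contact_force: [0.3, -0.5, 1.6]
gripper_width: 44.9
grip_force: 20.0
```

```bash
python3 plan.py 431,-302,105,8,1  453.6,-113.2,105,8,3
```

```text
t 4.32 grasp pt [ 429.9 -303.6   45.2] yaw 8.03 w 44.9
  -> [ 431. -302.  105.] [0.003, 0.003, -0.12] 0.0
  -> [ 439. -239.  105.] [0.123, 0.032, -0.0] -0.0
  -> [ 446. -176.  105.] [0.123, 0.032, -0.0] -0.0
  -> [ 454. -113.  105.] [0.123, 0.032, -0.0] -0.0
```

jog_arm --pt "0 0 -0.015 0 -1" --pt "0 0 -0.04 0 -1" --pt "0 0 -0.075 0 -1" --pt "0 0 -0.105 0 -1" --pt "0 0 -0.12 0 -1"

```text
time_s: 4.73
tcp_pos: [430.4, -304.0, 288.2]
ee_rot: [[-0.14, 0.99, 0.003], [0.99, 0.14, -0.003], [-0.003, 0.002, -1.0]]
contact_force: [0.5, -0.2, -0.2]
gripper_width: 44.7
grip_force: 20.0
```

jog_arm --pt "0.015 0.004 0 0 -1" --pt "0.04 0.01 0 0 -1" --pt "0.07 0.018 0 0 -1" --pt "0.1 0.026 0 0 -1" --pt "0.126 0.034 0 0 -1"

```text
time_s: 5.15
tcp_pos: [437.5, -236.3, 283.8]
ee_rot: [[-0.14, 0.99, -0.002], [0.99, 0.14, 0.002], [0.002, -0.002, -1.0]]
contact_force: [-0.2, -0.2, -0.7]
gripper_width: 44.7
grip_force: 20.0
```

jog_arm --pt "0.03 0.008 0 0 -1" --pt "0.06 0.016 0 0 -1" --pt "0.09 0.024 0 0 -1" --pt "0.11 0.029 0 0 -1" --pt "0.123 0.032 0 0 -1"

```text
time_s: 5.57
tcp_pos: [445.0, -173.6, 284.4]
ee_rot: [[-0.142, 0.99, -0.001], [0.99, 0.142, 0.001], [0.001, -0.001, -1.0]]
contact_force: [-0.5, -0.9, -1.3]
gripper_width: 44.7
grip_force: 20.0
```

jog_arm --pt "0.03 0.008 0 0 -1" --pt "0.06 0.016 0 0 -1" --pt "0.09 0.024 0 0 -1" --pt "0.115 0.03 0 0 -1" --pt "0.123 0.032 0 0 -1"

```text
time_s: 5.98
tcp_pos: [452.2, -111.0, 284.7]
ee_rot: [[-0.141, 0.99, -0.001], [0.99, 0.141, 0.001], [0.001, -0.001, -1.0]]
contact_force: [-0.5, -0.3, -1.5]
gripper_width: 44.9
grip_force: 20.0
```

jog_arm --pt "0 0 0.02 0 -1" --pt "0 0 0.04 0 -1" --pt "0 0 0.06 0 -1" --pt "0 0 0.08 0 -1" --pt "0 0 0.09 0 -1"

```text
time_s: 6.4
tcp_pos: [451.7, -112.7, 237.9]
ee_rot: [[-0.139, 0.99, -0.003], [0.99, 0.139, 0.002], [0.002, -0.003, -1.0]]
contact_force: [-0.2, 0.3, -0.9]
gripper_width: 44.8
grip_force: 20.0
```

jog_arm --pt "0 0 0.01 0 -1" --pt "0 0 0.018 0 -1" --pt "0 0 0.024 0 -1" --pt "0 0 0.029 0 -1" --pt "0 0 0.029 0 -1"

```text
time_s: 6.82
tcp_pos: [452.5, -112.6, 225.6]
ee_rot: [[-0.14, 0.99, 0.0], [0.99, 0.14, -0.0], [-0.0, 0.0, -1.0]]
contact_force: [-0.2, -0.6, -1.5]
gripper_width: 44.8
grip_force: 20.0
```

```bash
python3 plan.py 453.6,-113.2,45,8,1
```

```text
t 6.82 grasp pt [ 452.5 -112.6   45.6] yaw 8.04 w 44.8
  -> [ 454. -113.   45.] [-0.001, 0.002, 0.001] 0.0
```

jog_arm --pt "0 0 0.001 0 -1" --pt "0 0 0.002 0 -1" --pt "0 0 0.002 0 -1" --pt "0 0 0.002 0 -1" --pt "0 0 0.002 0 -1"

```text
time_s: 7.23
tcp_pos: [452.6, -112.6, 225.2]
ee_rot: [[-0.14, 0.99, 0.0], [0.99, 0.14, -0.0], [-0.0, 0.0, -1.0]]
contact_force: [-2.0, 0.6, 5.0]
gripper_width: 44.8
grip_force: 20.0
```

jog_arm --pt "0 0 0 0 0" --pt "0 0 0 0 0.3" --pt "0 0 0 0 0.6" --pt "0 0 0 0 0.9" --pt "0 0 0 0 1"

```text
time_s: 7.65
tcp_pos: [452.3, -112.5, 224.5]
ee_rot: [[-0.14, 0.99, -0.0], [0.99, 0.14, 0.0], [0.0, -0.0, -1.0]]
contact_force: [0.3, 0.4, -1.1]
gripper_width: 70.1
grip_force: 0.0
```

jog_arm --pt "0 0 0 0 1" --pt "0 0 0 0 1" --pt "0 0 -0.03 0 1" --pt "0 0 -0.1 0 1" --pt "0 0 -0.17 0 1"

```text
time_s: 8.07
tcp_pos: [451.7, -112.2, 309.3]
ee_rot: [[-0.14, 0.99, -0.004], [0.99, 0.14, 0.002], [0.002, -0.003, -1.0]]
contact_force: [1.7, -0.1, 0.3]
gripper_width: 93.7
grip_force: 0.0
```

```bash
python3 plan.py 560,-40,180,8,1
```

```text
t 8.07 grasp pt [ 451.7 -112.2  129.3] yaw 8.03 w 93.7
  -> [560. -40. 180.] [0.113, 0.235, -0.101] 0.0
```

```bash
python3 plan.py 520,-16,195,8,1 591,80,195,8,1
```

```text
t 8.07 grasp pt [ 451.7 -112.2  129.3] yaw 8.03 w 93.7
  -> [520. -16. 195.] [0.171, 0.162, -0.131] 0.0
  -> [591.  80. 195.] [0.17, 0.167, -0.0] -0.0
```

jog_arm --pt "0 0 -0.08 0 1" --pt "0.08 0.08 -0.131 0 1" --pt "0.171 0.162 -0.131 0 1" --pt "0.171 0.162 -0.131 0 1" --pt "0.171 0.162 -0.131 0 1"

```text
time_s: 8.48
tcp_pos: [522.8, -12.7, 376.9]
ee_rot: [[-0.145, 0.989, 0.004], [0.989, 0.145, 0.001], [0.0, 0.004, -1.0]]
contact_force: [-0.4, 0.5, 0.2]
gripper_width: 94.0
grip_force: 0.0
```

jog_arm --pt "0.17 0.167 0 0 1" --pt "0.17 0.167 0 0 1" --pt "0.17 0.167 0 0 1" --pt "0.17 0.167 0 0 1" --pt "0.17 0.167 0 0 1"

```text
time_s: 8.9
tcp_pos: [591.7, 80.3, 374.4]
ee_rot: [[-0.142, 0.99, -0.001], [0.99, 0.142, -0.0], [-0.0, -0.001, -1.0]]
contact_force: [-0.6, 0.1, -0.2]
gripper_width: 93.9
grip_force: 0.0
```

Run:
```python
from h import *
import plan
im,d,p=snap("wrist")
a=proj(p,[590.7,19.4,94]);b=proj(p,[591.5,17.7,4]);c=proj(p,[453,-112,84]);print(a,b,c)
for q in(a,b,c):cv2.drawMarker(im,tuple(int(round(x)) for x in q),(255,0,255),0,12,1)
cv2.imwrite("pics/w2.png",im)
plan.run([(591,20,130,8,1)])
```

```text
[306.11922736 267.95566633] [309.29647398 232.58327876] [147.68191562 367.36465112]
t 8.95 grasp pt [591.3  79.3 194.5] yaw 8.09 w 94.1
  -> [591.  20. 130.] [-0.117, -0.017, 0.129] 0.001
```

View pics/w2.png

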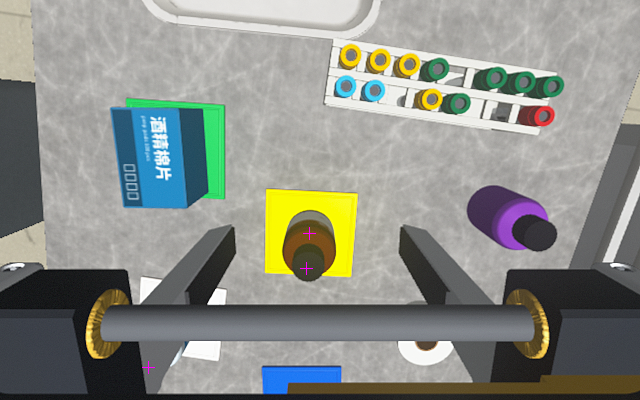

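The wrist view shows the brown cap at about (307,263) and the yellow mat at about (311,233), with the purple bottle clear at (520,220). The triangulated y≈22 is the better bottle estimate, so I'll use (591.5, 22).

jog_arm --pt "-0.06 -0.01 0 0 1" --pt "-0.113 -0.016 0.03 0 1" --pt "-0.113 -0.016 0.08 0 1" --pt "-0.113 -0.016 0.12 0 1" --pt "-0.113 -0.016 0.129 0 1"

```text
time_s: 9.37
tcp_pos: [589.4, 20.5, 306.9]
ee_rot: [[-0.137, 0.991, -0.007], [0.991, 0.137, 0.001], [0.002, -0.006, -1.0]]
contact_force: [-0.5, -0.2, -0.4]
gripper_width: 94.1
grip_force: 0.0
```

jog_arm --pt "0 0 0.04 0 1" --pt "0 0 0.09 0 1" --pt "0 0 0.13 0 1" --pt "0 0 0.162 0 1" --pt "0 0 0.162 0 1"

```text
time_s: 9.78
tcp_pos: [589.7, 21.7, 226.9]
ee_rot: [[-0.139, 0.99, -0.006], [0.99, 0.139, 0.001], [0.002, -0.006, -1.0]]
contact_force: [0.2, 0.7, 0.3]
gripper_width: 94.2
grip_force: 0.0
```

jog_arm --pt "0 0 0 0 0.3" --pt "0 0 0 0 0.1" --pt "0 0 0 0 -0.1" --pt "0 0 0 0 -0.3" --pt "0 0 0 0 -0.5" --squeeze 25

```text
time_s: 10.2
tcp_pos: [591.8, 22.2, 230.8]
ee_rot: [[-0.14, 0.99, 0.002], [0.99, 0.14, -0.0], [-0.001, 0.002, -1.0]]
contact_force: [-0.2, -0.4, -0.1]
gripper_width: 64.4
grip_force: 0.0
```

jog_arm --pt "0 0 0 0 -1" --pt "0 0 0 0 -1" --pt "0 0 0 0 -1" --pt "0 0 0 0 -1" --pt "0 0 0 0 -1"

```text
time_s: 10.62
tcp_pos: [591.6, 22.2, 230.1]
ee_rot: [[-0.14, 0.99, 0.0], [0.99, 0.14, -0.0], [-0.0, 0.0, -1.0]]
contact_force: [-0.2, -0.1, 2.6]
gripper_width: 51.7
grip_force: 25.0
```

```bash
python3 plan.py 591.5,22,144,8,1  560,-200,144,8,3 427.8,-306,144,8,2
```

```text
t 10.62 grasp pt [591.6  22.2  50.1] yaw 8.04 w 51.7
  -> [592.  22. 144.] [-0.0, -0.0, -0.188] 0.0
  -> [581. -52. 144.] [-0.144, -0.041, -0.0] -0.0
  -> [ 570. -126.  144.] [-0.144, -0.041, -0.0] -0.0
  -> [ 560. -200.  144.] [-0.144, -0.041, -0.0] -0.0
  -> [ 494. -253.  144.] [-0.087, -0.146, -0.0] -0.0
  -> [ 428. -306.  144.] [-0.087, -0.146, -0.0] -0.0
```

jog_arm --pt "0 0 -0.02 0 -1" --pt "0 0 -0.06 0 -1" --pt "0 0 -0.11 0 -1" --pt "0 0 -0.16 0 -1" --pt "0 0 -0.19 0 -1"

```text
time_s: 11.03
tcp_pos: [591.7, 22.2, 327.6]
ee_rot: [[-0.14, 0.99, 0.003], [0.99, 0.14, -0.0], [-0.001, 0.003, -1.0]]
contact_force: [0.7, -1.0, -1.1]
gripper_width: 51.7
grip_force: 25.0
```

jog_arm --pt "-0.015 -0.01 0 0 -1" --pt "-0.045 -0.031 0 0 -1" --pt "-0.08 -0.055 0 0 -1" --pt "-0.115 -0.08 0 0 -1" --pt "-0.151 -0.104 0 0 -1"

```text
time_s: 11.45
tcp_pos: [549.1, -60.7, 323.0]
ee_rot: [[-0.14, 0.99, -0.003], [0.99, 0.14, 0.001], [0.001, -0.003, -1.0]]
contact_force: [0.3, 0.5, -1.6]
gripper_width: 51.4
grip_force: 25.0
```

jog_arm --pt "-0.03 -0.021 0 0 -1" --pt "-0.06 -0.042 0 0 -1" --pt "-0.09 -0.062 0 0 -1" --pt "-0.12 -0.083 0 0 -1" --pt "-0.151 -0.104 0 0 -1"

```text
time_s: 11.87
tcp_pos: [508.1, -142.7, 323.1]
ee_rot: [[-0.14, 0.99, -0.002], [0.99, 0.14, 0.001], [0.001, -0.002, -1.0]]
contact_force: [-0.5, 0.0, -0.8]
gripper_width: 51.7
grip_force: 25.0
```

jog_arm --pt "-0.03 -0.021 0 0 -1" --pt "-0.06 -0.042 0 0 -1" --pt "-0.09 -0.062 0 0 -1" --pt "-0.12 -0.083 0 0 -1" --pt "-0.151 -0.104 0 0 -1"

```text
time_s: 12.28
tcp_pos: [467.2, -224.5, 323.1]
ee_rot: [[-0.14, 0.99, -0.002], [0.99, 0.14, 0.001], [0.002, -0.002, -1.0]]
contact_force: [0.1, -1.0, -1.0]
gripper_width: 51.7
grip_force: 25.0
```

jog_arm --pt "-0.04 -0.028 0 0 -1" --pt "-0.08 -0.055 0 0 -1" --pt "-0.115 -0.08 0 0 -1" --pt "-0.14 -0.096 0 0 -1" --pt "-0.151 -0.104 0 0 -1"

```text
time_s: 12.7
tcp_pos: [426.1, -307.2, 323.3]
ee_rot: [[-0.138, 0.99, -0.002], [0.99, 0.138, 0.001], [0.001, -0.002, -1.0]]
contact_force: [-0.1, -0.4, -1.9]
gripper_width: 51.7
grip_force: 25.0
```

Run:
```python
from h import *
import plan
im,d,p=snap("wrist");b=proj(p,[427.8,-306.2,4]);print(b)
cv2.drawMarker(im,tuple(int(round(x)) for x in b),(255,0,255),0,12,1)
cv2.imwrite("pics/w3.png",im)
plan.run([(427.8,-306.2,56,8,1)])
```

```text
[319.47630271 188.97234249]
t 12.75 grasp pt [ 426.2 -307.4  143.5] yaw 7.90 w 51.4
  -> [ 428. -306.   56.] [0.002, 0.004, 0.175] -0.001
```

View pics/w3.png

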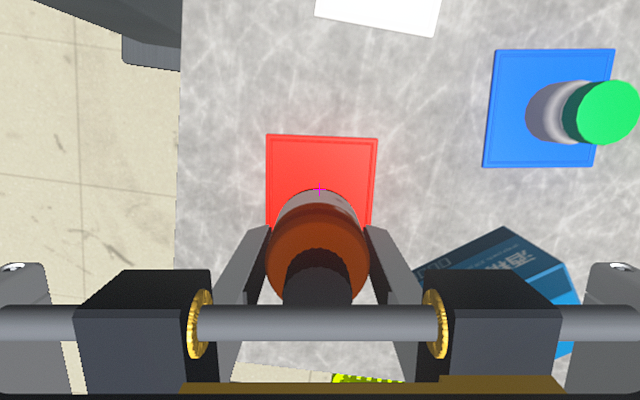

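The wrist view shows the bottle held upright at about (318,250) over the red mat, whose centre is around (319,189). Lowering.

jog_arm --pt "0 0 0.02 0 -1" --pt "0.001 0.001 0.05 0 -1" --pt "0.002 0.003 0.08 0 -1" --pt "0.002 0.003 0.11 0 -1" --pt "0.002 0.003 0.13 0 -1"

```text
time_s: 13.17
tcp_pos: [428.8, -303.0, 257.0]
ee_rot: [[-0.141, 0.99, -0.002], [0.99, 0.141, 0.003], [0.003, -0.002, -1.0]]
contact_force: [0.2, 1.0, -0.8]
gripper_width: 51.6
grip_force: 25.0
```

jog_arm --pt "0 0 0.015 0 -1" --pt "0 0 0.03 0 -1" --pt "0 0 0.042 0 -1" --pt "0 0 0.052 0 -1" --pt "0 0 0.056 0 -1"

```text
time_s: 13.58
tcp_pos: [429.0, -304.6, 231.1]
ee_rot: [[-0.14, 0.99, -0.0], [0.99, 0.14, 0.0], [0.0, -0.0, -1.0]]
contact_force: [-0.7, -0.0, -1.2]
gripper_width: 51.9
grip_force: 25.0
```

jog_arm --pt "0 0 0.001 0 -1" --pt "0 0 0.002 0 -1" --pt "0 0 0.003 0 -1" --pt "0 0 0.003 0 -1" --pt "0 0 0.003 0 -1"

```text
time_s: 14.0
tcp_pos: [429.1, -304.8, 230.5]
ee_rot: [[-0.14, 0.99, 0.0], [0.99, 0.14, -0.0], [-0.001, 0.0, -1.0]]
contact_force: [-0.5, -0.8, -1.7]
gripper_width: 52.0
grip_force: 25.0
```

jog_arm --pt "-0.002 -0.002 0 0 -1" --pt "-0.002 -0.002 0 0 -1" --pt "-0.002 -0.002 0.001 0 -1" --pt "-0.002 -0.002 0.002 0 -1" --pt "-0.002 -0.002 0.002 0 -1"

```text
time_s: 14.42
tcp_pos: [428.3, -306.1, 230.0]
ee_rot: [[-0.14, 0.99, -0.0], [0.99, 0.14, -0.0], [-0.0, -0.0, -1.0]]
contact_force: [-2.7, 1.4, 5.7]
gripper_width: 51.3
grip_force: 25.0
```

jog_arm --pt "0 0 0 0 -1" --pt "0 0 0 0 -1" --pt "0 0 0 0 -1" --pt "0 0 0 0 -1" --pt "0 0 0 0 -1"

```text
time_s: 14.83
tcp_pos: [428.3, -306.0, 230.1]
ee_rot: [[-0.14, 0.99, -0.0], [0.99, 0.14, -0.0], [-0.0, -0.0, -1.0]]
contact_force: [-2.9, 2.0, 5.5]
gripper_width: 51.2
grip_force: 25.0
```

Touching with about 6 N. Releasing, rising and checking.

jog_arm --pt "0 0 0 0 0.2" --pt "0 0 0 0 0.4" --pt "0 0 0 0 0.7" --pt "0 0 0 0 1" --pt "0 0 0 0 1"

```text
time_s: 15.25
tcp_pos: [428.2, -305.8, 229.0]
ee_rot: [[-0.14, 0.99, -0.0], [0.99, 0.14, 0.0], [0.0, -0.0, -1.0]]
contact_force: [0.3, 0.5, -0.7]
gripper_width: 79.3
grip_force: 0.0
```

jog_arm --pt "0 0 0 0 1" --pt "0 0 -0.03 0 1" --pt "0 0 -0.1 0 1" --pt "0 0 -0.17 0 1" --pt "0 0 -0.24 0 1"

```text
time_s: 15.67
tcp_pos: [427.9, -305.5, 350.1]
ee_rot: [[-0.14, 0.99, -0.001], [0.99, 0.14, 0.001], [0.001, -0.001, -1.0]]
contact_force: [-0.2, -0.1, -0.6]
gripper_width: 93.8
grip_force: 0.0
```

```bash
python3 plan.py 453,-60,190,8,2 453,-112,110,8,1
```

```text
t 15.67 grasp pt [ 427.9 -305.5  170.1] yaw 8.03 w 93.8
  -> [ 440. -183.  180.] [0.24, 0.059, -0.02] 0.0
  -> [453. -60. 190.] [0.24, 0.059, -0.02] 0.0
  -> [ 453. -112.  110.] [-0.103, -0.014, 0.16] -0.0
```

jog_arm --pt "0.24 0.059 -0.02 0 1" --pt "0.24 0.059 -0.02 0 1" --pt "0.24 0.059 -0.02 0 1" --pt "0.24 0.059 -0.02 0 1" --pt "0.24 0.059 -0.02 0 1"

```text
time_s: 16.08
tcp_pos: [440.7, -181.3, 359.4]
ee_rot: [[-0.143, 0.99, 0.001], [0.99, 0.143, -0.001], [-0.001, 0.001, -1.0]]
contact_force: [0.1, -0.4, -0.0]
gripper_width: 93.7
grip_force: 0.0
```

jog_arm --pt "0.24 0.059 -0.02 0 1" --pt "0.24 0.059 -0.02 0 1" --pt "0.24 0.059 -0.02 0 1" --pt "0.24 0.059 -0.02 0 1" --pt "0.24 0.059 -0.02 0 1"

```text
time_s: 16.5
tcp_pos: [453.3, -59.4, 369.2]
ee_rot: [[-0.142, 0.99, 0.0], [0.99, 0.142, -0.001], [-0.001, 0.0, -1.0]]
contact_force: [0.2, -0.9, -0.6]
gripper_width: 93.8
grip_force: 0.0
```

```bash
cat > look.py <<'E'
from h import *
import plan,sys
cv2.setRNGSeed(0)
def capfind(im,p,X,lo,hi,r):
    u=proj(p,X);hs=cv2.cvtColor(im,cv2.COLOR_BGR2HSV);m=cv2.inRange(hs,lo,hi)
    k=np.zeros_like(m);cv2.circle(k,tuple(int(round(x)) for x in u),r,255,-1);m&=k
    n,l,st,c=cv2.connectedComponentsWithStats(m);i=1+np.argmax(st[1:,4])
    ct=max(cv2.findContours((l==i).astype(np.uint8),0,2)[0],key=cv2.contourArea)
    q=cv2.minAreaRect(ct)[0] if len(ct)>4 else c[i]
    return np.round(u,1),np.round(q,1),st[i,4],np.round(plane(p,*q,X[2]),1)
BLUE=((98,110,60),(118,255,255));DARK=((0,0,0),(180,255,60));GREEN=((45,80,40),(80,255,255))
E
python3 - <<'E'
from look import *
im,d,p=snap("wrist");cv2.imwrite("pics/w4.png",im);print("saline w",capfind(im,p,[452.5,-112,84],*BLUE,28))
im,d,p=snap("top");cv2.imwrite("pics/top1.png",im)
print("iod",capfind(im,p,[428,-306,94],*DARK,12));print("sal",capfind(im,p,[452.5,-112,84],*BLUE,12))
plan.run([(453,-112,110,8,1)])
c=im[180:320,180:460];cv2.imwrite("pics/top1c.png",cv2.resize(c,None,fx=2.8,fy=2.8))
E
```

```text
saline w (array([307.3, 256.6]), array([308.1, 256.2]), np.int32(591), array([ 453.1, -111.5,   84. ]))
iod (array([404.8, 293.5]), array([404.5, 293. ]), np.int32(176), array([ 429. , -305.4,   94. ]))
sal (array([311.6, 278.8]), array([311.5, 279. ]), np.int32(84), array([ 452.1, -111.8,   84. ]))
t 16.6 grasp pt [453.2 -61.1 189. ] yaw 7.96 w 94.1
  -> [ 453. -112.  110.] [-0.101, -0.015, 0.158] -0.0
```

View pics/top1c.png

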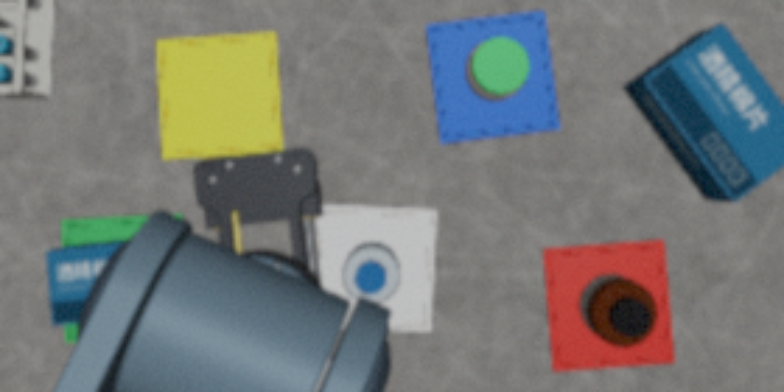

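The brown bottle stands upright on red (cap at crop (632,317)), within about 1.5 mm of centre. The saline is on white (372,277) and the yellow mat is free. Next: saline to yellow.

jog_arm --pt "-0.06 -0.01 0.02 0 1" --pt "-0.101 -0.015 0.06 0 1" --pt "-0.101 -0.015 0.1 0 1" --pt "-0.101 -0.015 0.14 0 1" --pt "-0.101 -0.015 0.158 0 1"

```text
time_s: 17.02
tcp_pos: [451.6, -112.9, 287.4]
ee_rot: [[-0.136, 0.991, -0.004], [0.991, 0.136, 0.002], [0.002, -0.004, -1.0]]
contact_force: [-0.7, 0.8, -0.5]
gripper_width: 94.0
grip_force: 0.0
```

jog_arm --pt "0 0 0.03 0 1" --pt "0 0 0.07 0 1" --pt "0 0 0.1 0 1" --pt "0 0 0.13 0 1" --pt "0 0 0.13 0 1"

```text
time_s: 17.43
tcp_pos: [451.5, -111.6, 222.6]
ee_rot: [[-0.138, 0.99, -0.005], [0.99, 0.138, 0.002], [0.003, -0.005, -1.0]]
contact_force: [-0.7, 0.5, -0.6]
gripper_width: 93.8
grip_force: 0.0
```

jog_arm --pt "0 0 0 0 0.2" --pt "0 0 0 0 0" --pt "0 0 0 0 -0.2" --pt "0 0 0 0 -0.4" --pt "0 0 0 0 -0.6" --squeeze 20

```text
time_s: 17.85
tcp_pos: [453.0, -111.2, 226.0]
ee_rot: [[-0.14, 0.99, 0.001], [0.99, 0.14, -0.001], [-0.001, 0.001, -1.0]]
contact_force: [-0.2, 1.0, -0.3]
gripper_width: 63.9
grip_force: 0.0
```

jog_arm --pt "0 0 0 0 -1" --pt "0 0 0 0 -1" --pt "0 0 0 0 -1" --pt "0 0 0 0 -1" --pt "0 0 0 0 -1"

```text
time_s: 18.27
tcp_pos: [452.7, -111.0, 225.3]
ee_rot: [[-0.14, 0.99, 0.0], [0.99, 0.14, -0.0], [-0.0, 0.0, -1.0]]
contact_force: [-1.0, -0.4, 1.1]
gripper_width: 44.7
grip_force: 20.0
```

```bash
python3 plan.py 453,-112,115,8,1  591.5,17.7,115,8,2
```

```text
t 18.27 grasp pt [ 452.7 -111.    45.3] yaw 8.04 w 44.7
  -> [ 453. -112.  115.] [-0.002, 0.0, -0.139] 0.0
  -> [522. -47. 115.] [0.109, 0.155, -0.0] -0.0
  -> [592.  18. 115.] [0.109, 0.155, -0.0] -0.0
```

jog_arm --pt "0 0 -0.015 0 -1" --pt "0 0 -0.045 0 -1" --pt "0 0 -0.085 0 -1" --pt "0 0 -0.12 0 -1" --pt "0 0 -0.14 0 -1"

```text
time_s: 18.68
tcp_pos: [453.1, -111.1, 297.4]
ee_rot: [[-0.14, 0.99, 0.003], [0.99, 0.14, -0.001], [-0.002, 0.002, -1.0]]
contact_force: [-0.2, -0.3, 0.1]
gripper_width: 44.7
grip_force: 20.0
```

jog_arm --pt "0.008 0.011 0 0 -1" --pt "0.022 0.031 0 0 -1" --pt "0.039 0.056 0 0 -1" --pt "0.056 0.08 0 0 -1" --pt "0.073 0.104 0 0 -1"

```text
time_s: 19.1
tcp_pos: [499.5, -66.2, 293.5]
ee_rot: [[-0.14, 0.99, -0.002], [0.99, 0.14, 0.001], [0.001, -0.002, -1.0]]
contact_force: [0.6, 0.2, 0.0]
gripper_width: 44.7
grip_force: 20.0
```

jog_arm --pt "0.015 0.021 0 0 -1" --pt "0.029 0.042 0 0 -1" --pt "0.044 0.062 0 0 -1" --pt "0.058 0.083 0 0 -1" --pt "0.073 0.104 0 0 -1"

```text
time_s: 19.52
tcp_pos: [546.3, -23.3, 294.9]
ee_rot: [[-0.14, 0.99, -0.0], [0.99, 0.14, 0.0], [0.0, -0.0, -1.0]]
contact_force: [0.4, 0.4, -0.9]
gripper_width: 44.9
grip_force: 20.0
```

jog_arm --pt "0.018 0.026 0 0 -1" --pt "0.036 0.051 0 0 -1" --pt "0.052 0.074 0 0 -1" --pt "0.066 0.094 0 0 -1" --pt "0.073 0.104 0 0 -1"

```text
time_s: 19.93
tcp_pos: [592.9, 20.4, 295.2]
ee_rot: [[-0.141, 0.99, 0.0], [0.99, 0.141, 0.0], [0.0, 0.0, -1.0]]
contact_force: [-0.1, -0.3, -1.7]
gripper_width: 44.6
grip_force: 20.0
```

jog_arm --pt "0 0 0.02 0 -1" --pt "0 0 0.045 0 -1" --pt "0 0 0.07 0 -1" --pt "0 0 0.095 0 -1" --pt "0 0 0.115 0 -1"

```text
time_s: 20.35
tcp_pos: [590.8, 18.9, 235.1]
ee_rot: [[-0.139, 0.99, -0.003], [0.99, 0.139, 0.0], [0.001, -0.003, -1.0]]
contact_force: [-1.1, 0.1, -1.3]
gripper_width: 45.0
grip_force: 20.0
```

jog_arm --pt "0 0 0.01 0 -1" --pt "0 0 0.018 0 -1" --pt "0 0 0.022 0 -1" --pt "0 0 0.022 0 -1" --pt "0 0 0.022 0 -1"

```text
time_s: 20.77
tcp_pos: [592.1, 19.2, 227.1]
ee_rot: [[-0.14, 0.99, 0.001], [0.99, 0.14, -0.0], [-0.0, 0.001, -1.0]]
contact_force: [-0.4, -0.8, -0.3]
gripper_width: 45.0
grip_force: 20.0
```

```bash
python3 plan.py 591.5,17.2,45,8,1
```

```text
t 20.77 grasp pt [592.1  19.2  47.1] yaw 8.03 w 45.0
  -> [592.  17.  45.] [-0.004, -0.002, 0.004] 0.0
```

jog_arm --pt "-0.003 -0.001 0 0 -1" --pt "-0.003 -0.001 0.001 0 -1" --pt "-0.003 -0.001 0.002 0 -1" --pt "-0.003 -0.001 0.003 0 -1" --pt "-0.003 -0.001 0.003 0 -1"

```text
time_s: 21.18
tcp_pos: [591.6, 17.7, 225.3]
ee_rot: [[-0.14, 0.99, 0.0], [0.99, 0.14, -0.0], [-0.0, 0.0, -1.0]]
contact_force: [0.3, -0.2, 0.0]
gripper_width: 44.4
grip_force: 20.0
```

jog_arm --pt "0 0 0.001 0 -1" --pt "0 0 0.001 0 -1" --pt "0 0 0.001 0 -1" --pt "0 0 0.001 0 -1" --pt "0 0 0.001 0 -1"

```text
time_s: 21.6
tcp_pos: [591.7, 17.7, 225.3]
ee_rot: [[-0.14, 0.99, 0.0], [0.99, 0.14, -0.0], [-0.0, 0.0, -1.0]]
contact_force: [-1.7, 0.1, 6.5]
gripper_width: 44.8
grip_force: 20.0
```

jog_arm --pt "0 0 0 0 0" --pt "0 0 0 0 0.3" --pt "0 0 0 0 0.7" --pt "0 0 0 0 1" --pt "0 0 0 0 1"

```text
time_s: 22.02
tcp_pos: [591.5, 17.7, 224.4]
ee_rot: [[-0.14, 0.99, -0.0], [0.99, 0.14, 0.0], [0.0, -0.0, -1.0]]
contact_force: [-0.7, 0.1, 0.3]
gripper_width: 70.1
grip_force: 0.0
```

jog_arm --pt "0 0 0 0 1" --pt "0 0 -0.03 0 1" --pt "0 0 -0.1 0 1" --pt "0 0 -0.17 0 1" --pt "0 0 -0.24 0 1"

```text
time_s: 22.43
tcp_pos: [591.2, 17.8, 345.6]
ee_rot: [[-0.14, 0.99, -0.001], [0.99, 0.14, 0.0], [0.0, -0.001, -1.0]]
contact_force: [0.5, 0.5, -0.5]
gripper_width: 94.3
grip_force: 0.0
```

jog_arm --pt "-0.177 0.014 -0.05 0 1" --pt "-0.177 0.014 -0.05 0 1" --pt "-0.177 0.014 -0.05 0 1" --pt "-0.177 0.014 -0.05 0 1" --pt "-0.177 0.014 -0.05 0 1"

```text
time_s: 22.85
tcp_pos: [610.6, -69.0, 369.0]
ee_rot: [[-0.139, 0.99, -0.001], [0.99, 0.139, 0.001], [0.001, -0.001, -1.0]]
contact_force: [-0.7, -0.3, 0.5]
gripper_width: 93.6
grip_force: 0.0
```

jog_arm --pt "-0.16 0 0 0 1" --pt "-0.16 0 0 0 1" --pt "-0.16 0 0 0 1" --pt "-0.16 0 0 0 1" --pt "-0.16 0 0 0 1"

```text
time_s: 23.27
tcp_pos: [621.7, -146.6, 368.4]
ee_rot: [[-0.141, 0.99, -0.002], [0.99, 0.141, 0.002], [0.002, -0.002, -1.0]]
contact_force: [0.0, 0.4, 0.5]
gripper_width: 93.9
grip_force: 0.0
```

Run:
```python
from look import *
im,d,p=snap("wrist");cv2.imwrite("pics/w5.png",im);print("jar w",capfind(im,p,[616,-208.4,64],*GREEN,50))
im,d,p=snap("top");cv2.imwrite("pics/top2.png",im)
print("sal",capfind(im,p,[591.5,17.7,84],*BLUE,12))
plan.run([(616.5,-208.4,110,8,1)])
```

```text
jar w (array([302.1, 257. ]), array([303. , 258.5]), np.int32(1679), array([ 617. , -209.8,   64. ]))
sal (array([252.2, 211.2]), array([254. , 211.5]), np.int32(86), array([590.9,  13.9,  84. ]))
t 23.37 grasp pt [ 621.9 -146.2  189. ] yaw 8.15 w 94.0
  -> [ 616. -208.  110.] [-0.122, -0.028, 0.158] 0.002
```

View pics/top2.png

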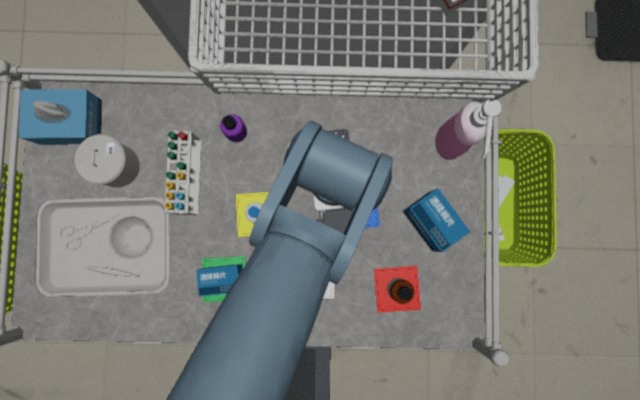

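The arm half hides the saline at (254,211) here, so I'll recheck it later. The jar is at (616.7,-209); grasping it next and parking it on white.

jog_arm --pt "-0.06 -0.014 0.02 0 1" --pt "-0.122 -0.028 0.06 0 1" --pt "-0.123 -0.028 0.1 0 1" --pt "-0.123 -0.028 0.14 0 1" --pt "-0.123 -0.028 0.158 0 1"

```text
time_s: 23.78
tcp_pos: [615.9, -209.6, 287.5]
ee_rot: [[-0.141, 0.99, -0.004], [0.99, 0.141, 0.003], [0.003, -0.004, -1.0]]
contact_force: [-0.3, 0.1, 0.1]
gripper_width: 93.8
grip_force: 0.0
```

jog_arm --pt "0 0 0.04 0 1" --pt "0 0 0.08 0 1" --pt "0 0 0.12 0 1" --pt "0 0 0.148 0 1" --pt "0 0 0.148 0 1"

```text
time_s: 24.2
tcp_pos: [615.8, -209.3, 213.4]
ee_rot: [[-0.141, 0.99, -0.005], [0.99, 0.141, 0.003], [0.004, -0.005, -1.0]]
contact_force: [-0.3, -0.6, -0.5]
gripper_width: 94.0
grip_force: 0.0
```

jog_arm --pt "0 0 0 0 0.2" --pt "0 0 0 0 0" --pt "0 0 0 0 -0.2" --pt "0 0 0 0 -0.4" --pt "0 0 0 0 -0.6" --squeeze 20

```text
time_s: 24.62
tcp_pos: [617.1, -211.2, 217.8]
ee_rot: [[-0.14, 0.99, 0.002], [0.99, 0.14, -0.001], [-0.001, 0.001, -1.0]]
contact_force: [-1.1, 0.2, -0.1]
gripper_width: 63.9
grip_force: 0.0
```

jog_arm --pt "0 0 0 0 -1" --pt "0 0 0 0 -1" --pt "0 0 0 0 -1" --pt "0 0 0 0 -1" --pt "0 0 0 0 -1"

```text
time_s: 25.03
tcp_pos: [616.9, -211.1, 217.0]
ee_rot: [[-0.14, 0.99, 0.0], [0.99, 0.14, -0.0], [-0.0, 0.0, -1.0]]
contact_force: [-0.1, 0.2, 2.4]
gripper_width: 49.2
grip_force: 20.0
```

```bash
python3 plan.py 617,-209,106,8,1  453.6,-113.2,106,8,3
```

```text
t 25.03 grasp pt [ 616.9 -211.1   37. ] yaw 8.03 w 49.2
  -> [ 617. -209.  106.] [0.004, 0.001, -0.138] 0.0
  -> [ 563. -177.  106.] [0.078, -0.099, -0.0] -0.0
  -> [ 508. -145.  106.] [0.078, -0.099, -0.0] -0.0
  -> [ 454. -113.  106.] [0.078, -0.099, -0.0] -0.0
```

jog_arm --pt "0 0 -0.015 0 -1" --pt "0 0 -0.045 0 -1" --pt "0 0 -0.085 0 -1" --pt "0 0 -0.12 0 -1" --pt "0 0 -0.14 0 -1"

```text
time_s: 25.45
tcp_pos: [617.3, -211.3, 290.2]
ee_rot: [[-0.14, 0.99, 0.003], [0.99, 0.14, -0.002], [-0.002, 0.003, -1.0]]
contact_force: [0.3, -0.8, -0.9]
gripper_width: 49.2
grip_force: 20.0
```

jog_arm --pt "0.008 -0.01 0 0 -1" --pt "0.023 -0.03 0 0 -1" --pt "0.04 -0.05 0 0 -1" --pt "0.06 -0.075 0 0 -1" --pt "0.078 -0.099 0 0 -1"

```text
time_s: 25.87
tcp_pos: [560.9, -178.5, 285.5]
ee_rot: [[-0.14, 0.99, -0.002], [0.99, 0.14, 0.001], [0.001, -0.002, -1.0]]
contact_force: [0.1, -0.1, -1.6]
gripper_width: 49.5
grip_force: 20.0
```

jog_arm --pt "0.016 -0.02 0 0 -1" --pt "0.031 -0.04 0 0 -1" --pt "0.047 -0.06 0 0 -1" --pt "0.062 -0.079 0 0 -1" --pt "0.078 -0.099 0 0 -1"

```text
time_s: 26.28
tcp_pos: [506.5, -146.9, 285.7]
ee_rot: [[-0.14, 0.99, -0.002], [0.99, 0.14, 0.001], [0.001, -0.001, -1.0]]
contact_force: [-0.0, -0.1, -1.6]
gripper_width: 49.1
grip_force: 20.0
```

jog_arm --pt "0.02 -0.025 0 0 -1" --pt "0.039 -0.05 0 0 -1" --pt "0.056 -0.071 0 0 -1" --pt "0.07 -0.089 0 0 -1" --pt "0.078 -0.099 0 0 -1"

```text
time_s: 26.7
tcp_pos: [451.7, -114.9, 285.5]
ee_rot: [[-0.14, 0.99, -0.002], [0.99, 0.14, 0.001], [0.001, -0.002, -1.0]]
contact_force: [-0.3, 0.8, -0.9]
gripper_width: 49.4
grip_force: 20.0
```

jog_arm --pt "0 0 0.02 0 -1" --pt "0 0 0.045 0 -1" --pt "0 0 0.07 0 -1" --pt "0 0 0.095 0 -1" --pt "0 0 0.115 0 -1"

```text
time_s: 27.12
tcp_pos: [453.2, -115.9, 227.4]
ee_rot: [[-0.14, 0.99, -0.001], [0.99, 0.14, 0.001], [0.001, -0.001, -1.0]]
contact_force: [0.4, -0.6, -2.1]
gripper_width: 49.1
grip_force: 20.0
```

jog_arm --pt "0 0 0.01 0 -1" --pt "0 0 0.018 0 -1" --pt "0 0 0.022 0 -1" --pt "0 0 0.023 0 -1" --pt "0 0 0.023 0 -1"

```text
time_s: 27.53
tcp_pos: [453.6, -116.0, 218.0]
ee_rot: [[-0.14, 0.99, 0.001], [0.99, 0.14, -0.0], [-0.0, 0.001, -1.0]]
contact_force: [0.2, 0.1, -1.6]
gripper_width: 49.1
grip_force: 20.0
```

jog_arm --pt "0 0 0.001 0 -1" --pt "0 0 0.002 0 -1" --pt "0 0 0.002 0 -1" --pt "0 0 0.002 0 -1" --pt "0 0 0.002 0 -1"

```text
time_s: 27.95
tcp_pos: [453.5, -116.0, 216.9]
ee_rot: [[-0.14, 0.99, 0.001], [0.99, 0.14, -0.0], [-0.0, 0.0, -1.0]]
contact_force: [-0.3, 1.0, -0.5]
gripper_width: 49.3
grip_force: 20.0
```

jog_arm --pt "0 0 0.001 0 -1" --pt "0 0 0.001 0 -1" --pt "0 0 0.001 0 -1" --pt "0 0 0.001 0 -1" --pt "0 0 0.001 0 -1"

```text
time_s: 28.37
tcp_pos: [453.6, -116.0, 216.9]
ee_rot: [[-0.14, 0.99, -0.0], [0.99, 0.14, -0.0], [-0.0, -0.0, -1.0]]
contact_force: [-1.7, 0.8, 5.5]
gripper_width: 48.9
grip_force: 20.0
```

jog_arm --pt "0 0 0 0 0" --pt "0 0 0 0 0.3" --pt "0 0 0 0 0.7" --pt "0 0 0 0 1" --pt "0 0 0 0 1"

```text
time_s: 28.78
tcp_pos: [453.4, -115.9, 216.1]
ee_rot: [[-0.14, 0.99, 0.0], [0.99, 0.14, -0.0], [-0.0, 0.0, -1.0]]
contact_force: [0.1, 1.5, 0.9]
gripper_width: 72.5
grip_force: 0.0
```

jog_arm --pt "0 0 0 0 1" --pt "0 0 -0.03 0 1" --pt "0 0 -0.1 0 1" --pt "0 0 -0.18 0 1" --pt "0 0 -0.26 0 1"

```text
time_s: 29.2
tcp_pos: [452.9, -115.7, 347.0]
ee_rot: [[-0.14, 0.99, -0.002], [0.99, 0.14, 0.001], [0.001, -0.002, -1.0]]
contact_force: [0.9, 0.0, -0.2]
gripper_width: 93.9
grip_force: 0.0
```

```bash
python3 plan.py 443,150,210,7.6,2
```

```text
t 29.2 grasp pt [ 452.9 -115.7  167. ] yaw 8.03 w 93.9
  -> [448.  17. 188.] [0.264, 0.027, -0.043] 0.002
  -> [443. 150. 210.] [0.265, 0.026, -0.043] 0.002
```

jog_arm --pt "0.264 0.027 -0.043 0 1" --pt "0.264 0.027 -0.043 0 1" --pt "0.264 0.027 -0.043 0 1" --pt "0.264 0.027 -0.043 0 1" --pt "0.264 0.027 -0.043 0 1"

```text
time_s: 29.62
tcp_pos: [448.0, 18.7, 368.2]
ee_rot: [[-0.144, 0.99, 0.001], [0.99, 0.144, -0.0], [-0.0, 0.001, -1.0]]
contact_force: [0.0, 0.4, -0.7]
gripper_width: 94.2
grip_force: 0.0
```

jog_arm --pt "0.265 0.026 -0.043 0.005 1" --pt "0.265 0.026 -0.043 0.005 1" --pt "0.265 0.026 -0.043 0.005 1" --pt "0.265 0.026 -0.043 0.005 1" --pt "0.265 0.026 -0.043 0.005 1"

```text
time_s: 30.03
tcp_pos: [442.9, 150.6, 389.2]
ee_rot: [[-0.135, 0.991, 0.0], [0.991, 0.135, -0.0], [-0.0, 0.0, -1.0]]
contact_force: [-0.3, 0.5, -0.6]
gripper_width: 93.8
grip_force: 0.0
```

Run:
```python
from look import *
from m import blob
im,d,p=snap("wrist")
# carton top face from the depth map: points between z 55 and 80 near the carton
R=np.array(p["R"]);t=np.array(p["t"]).ravel();v,u=np.mgrid[0:300,0:640]
r=np.stack([(u-p["cx"])/f(p),(v-p["cy"])/f(p),np.ones_like(u)],-1)*d[:300,:,None]
W=(r-t)@R; k=(abs(W[...,2]-66)<6)&(abs(W[...,0]-443)<70)&(abs(W[...,1]-90)<70)&(d[:300]>0)
m=cv2.morphologyEx((k*255).astype(np.uint8),cv2.MORPH_OPEN,np.ones((5,5)))
P=W[m>0];z=np.median(P[:,2]);ct=max(cv2.findContours(m,0,2)[0],key=cv2.contourArea)[:,0]
G=np.array([plane(p,a+.0,b+.0,66)[:2] for a,b in ct],np.float32);print("carton",z,cv2.minAreaRect(G))
cv2.drawContours(im,[ct],-1,(255,0,255),1)
hs=cv2.cvtColor(im,cv2.COLOR_BGR2HSV);g=cv2.inRange(hs,(45,80,40),(80,255,255));g[300:]=0
ct=np.vstack(cv2.findContours(blob(g,*[int(x) for x in proj(p,[440,90,4])],110),0,2)[0])[:,0]
G=np.array([plane(p,a,b,4)[:2] for a,b in ct],np.float32);print("green mat",cv2.minAreaRect(G),G.min(0),G.max(0))
cv2.imwrite("pics/w6.png",im)
im,d,p=snap("top")
print("sal",capfind(im,p,[591.5,17.7,84],*BLUE,12));print("jar",capfind(im,p,[453.6,-114,64],*GREEN,20))
plan.run([(443.2,90.2,120,7.6,1)])
```

```text
top [[30, 154, 187], [108, 160, 190], [102, 170, 102], [2, 183, 184], [120, 1, 190], [69, 120, 181], [103, 193, 151], [101, 181, 138]]
side [[24, 191, 123], [112, 202, 196], [102, 126, 77], [1, 191, 208], [18, 12, 220], [68, 195, 158], [108, 86, 89], [101, 125, 176]]
----
yellow [591.5  17.7] [100.6 100.7] 5.3 depth z 5.3
blue [ 612.6 -207.8] [98.5 98.8] 8.5 depth z 5.2
green [440.3  89.6] [99.3 98.6] 4.3 depth z 5.5
red [ 427.8 -306.2] [101.1 100.6] 5.5 depth z 5.3
white [ 453.6 -113.2] [98.4 97.6] 88.4 depth z 5.4
iodine [250.6 211.2] [283.7 233.1] 167 tri [592.1  22.1  79.3] 0.9 depth [590.6  19.1  95.7] plane [590.7  19.4  94. ]
saline [402.  291.5] [398.7 171.6] 91 tri [ 430.6 -302.8   79.4] 0.9 depth [ 430.9 -301.7   85.8] plane [ 430.7 -302.1   84. ]
jar [358.1 203.2] [317.2 181.3] 312 tri [ 617.5 -208.9   55.2] 1.5 depth [ 616.2 -208.5   62.5] plane [ 616.1 -208.4   64. ]
carton 1154 67.54492 ((443.2486572265625, 90.15174865722656), (58.50515365600586, 89.22004699707031), 7.581801414489746)
purple [773.8864836   67.31368119  76.76385668]
labels [ 719.35461792 -100.1714261    30.8038876 ]
big [ 599.93225411 -381.1313313    83.60631055]
carton 67.92749732998752 ((442.6184387207031, 89.82170867919922), (58.266292572021484, 89.67064666748047), 7.722375392913818)
green mat ((441.1620178222656, 88.73727416992188), (99.98255157470703, 100.15646362304688), 4.275882244110107) [388.57587  35.63769] [494.361   142.11067]
sal (array([252.2, 211.2]), array([253. , 211.5]), np.int32(86), array([590.9,  16.1,  84. ]))
jar (array([312.7, 277.5]), array([312.5, 277.5]), np.int32(318), array([ 453.5, -113.5,   64. ]))
t 30.13 grasp pt [442.9 148.6 208.5] yaw 7.55 w 94.0
  -> [443.  90. 120.] [-0.116, -0.015, 0.177] -0.001
```

View pics/w6.png

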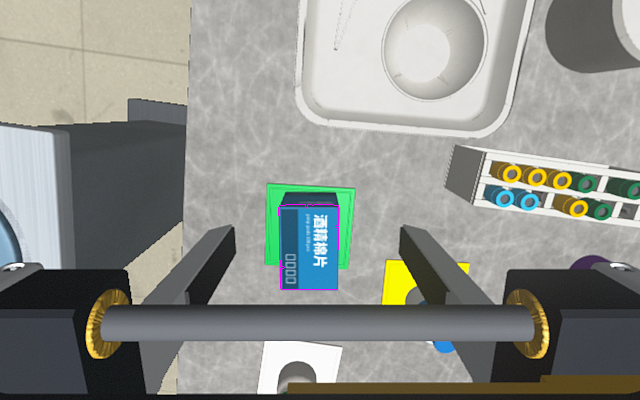

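The wrist view outlines the carton top at about (309,248) on the green mat. It measures 58×90 mm at height 68, at (442.9, 90), yaw 7.7°, agreeing with the top view. Grasping across the 58 mm side.

jog_arm --pt "-0.06 -0.008 0.02 0 1" --pt "-0.117 -0.016 0.06 0 1" --pt "-0.117 -0.016 0.1 0 1" --pt "-0.117 -0.016 0.15 0 1" --pt "-0.117 -0.016 0.177 0 1"

```text
time_s: 30.55
tcp_pos: [441.6, 88.0, 297.6]
ee_rot: [[-0.128, 0.992, -0.004], [0.992, 0.128, -0.0], [0.0, -0.004, -1.0]]
contact_force: [0.4, 0.7, 0.1]
gripper_width: 94.0
grip_force: 0.0
```

jog_arm --pt "0 0 0.04 0 1" --pt "0 0 0.08 0 1" --pt "0 0 0.12 0 1" --pt "0 0 0.15 0 1" --pt "0 0 0.164 0 1"

```text
time_s: 30.97
tcp_pos: [441.5, 88.6, 216.1]
ee_rot: [[-0.129, 0.992, -0.005], [0.992, 0.129, -0.0], [0.0, -0.005, -1.0]]
contact_force: [0.5, 0.1, -0.7]
gripper_width: 93.6
grip_force: 0.0
```

jog_arm --pt "0 0 0 0 0.3" --pt "0 0 0 0 0.2" --pt "0 0 0 0 0.1" --pt "0 0 0 0 0" --pt "0 0 0 0 -0.3" --squeeze 25

```text
time_s: 31.38
tcp_pos: [442.9, 90.5, 219.6]
ee_rot: [[-0.132, 0.991, 0.002], [0.991, 0.132, -0.0], [-0.0, 0.002, -1.0]]
contact_force: [-0.4, -0.2, 0.0]
gripper_width: 64.1
grip_force: 0.0
```

jog_arm --pt "0 0 0 0 -1" --pt "0 0 0 0 -1" --pt "0 0 0 0 -1" --pt "0 0 0 0 -1" --pt "0 0 0 0 -1"

```text
time_s: 31.8
tcp_pos: [442.8, 90.7, 219.4]
ee_rot: [[-0.132, 0.991, 0.001], [0.991, 0.132, -0.0], [-0.0, 0.001, -1.0]]
contact_force: [-1.8, -0.3, 6.2]
gripper_width: 58.1
grip_force: 25.0
```

```bash
python3 plan.py 443,90,138,7.6,1 500,-40,138,8.0,2 612.6,-207.8,138,8.5,3
```

```text
t 31.8 grasp pt [442.8  90.7  39.4] yaw 7.60 w 58.1
  -> [443.  90. 138.] [-0.001, 0.0, -0.197] 0.0
  -> [472.  25. 138.] [-0.136, 0.039, -0.0] -0.002
  -> [500. -40. 138.] [-0.137, 0.039, -0.0] -0.002
  -> [538. -96. 138.] [-0.121, 0.059, -0.0] -0.002
  -> [ 575. -152.  138.] [-0.121, 0.058, -0.0] -0.002
  -> [ 613. -208.  138.] [-0.122, 0.058, -0.0] -0.002
```

jog_arm --pt "0 0 -0.02 0 -1" --pt "0 0 -0.065 0 -1" --pt "0 0 -0.12 0 -1" --pt "0 0 -0.17 0 -1" --pt "0 0 -0.2 0 -1"

```text
time_s: 32.22
tcp_pos: [442.7, 90.8, 321.6]
ee_rot: [[-0.132, 0.991, 0.003], [0.991, 0.132, -0.0], [-0.0, 0.003, -1.0]]
contact_force: [0.2, -0.0, -1.2]
gripper_width: 57.7
grip_force: 25.0
```

jog_arm --pt "-0.016 0.006 0 0 -1" --pt "-0.047 0.019 0 0 -1" --pt "-0.085 0.034 0 0 -1" --pt "-0.122 0.05 0 0 -1" --pt "-0.159 0.064 0 0 -1"

```text
time_s: 32.63
tcp_pos: [484.7, 14.9, 317.3]
ee_rot: [[-0.132, 0.991, -0.002], [0.991, 0.132, 0.0], [0.001, -0.002, -1.0]]
contact_force: [0.7, -0.8, -1.1]
gripper_width: 57.8
grip_force: 25.0
```

jog_arm --pt "-0.032 0.013 0 0 -1" --pt "-0.064 0.026 0 0 -1" --pt "-0.095 0.039 0 0 -1" --pt "-0.127 0.052 0 0 -1" --pt "-0.159 0.064 0 0 -1"

```text
time_s: 33.05
tcp_pos: [527.3, -59.9, 317.9]
ee_rot: [[-0.132, 0.991, -0.001], [0.991, 0.132, 0.0], [0.001, -0.001, -1.0]]
contact_force: [1.3, 0.2, -0.5]
gripper_width: 57.8
grip_force: 25.0
```

jog_arm --pt "-0.032 0.013 0 0 -1" --pt "-0.064 0.026 0 0 -1" --pt "-0.095 0.039 0 0 -1" --pt "-0.127 0.052 0 0 -1" --pt "-0.159 0.064 0 0 -1"

```text
time_s: 33.47
tcp_pos: [569.6, -134.5, 318.1]
ee_rot: [[-0.132, 0.991, -0.001], [0.991, 0.132, 0.0], [0.0, -0.001, -1.0]]
contact_force: [0.5, 0.1, -1.2]
gripper_width: 57.7
grip_force: 25.0
```

jog_arm --pt "-0.038 0.015 0 0 -1" --pt "-0.077 0.031 0 -0.003 -1" --pt "-0.112 0.046 0 -0.006 -1" --pt "-0.144 0.058 0 -0.01 -1" --pt "-0.159 0.064 0 -0.01 -1"

```text
time_s: 33.88
tcp_pos: [612.0, -210.0, 318.1]
ee_rot: [[-0.146, 0.989, -0.0], [0.989, 0.146, -0.0], [-0.0, -0.0, -1.0]]
contact_force: [0.1, -0.4, -0.5]
gripper_width: 57.8
grip_force: 25.0
```

Run:
```python
from look import *
im,d,p=snap("wrist");b=proj(p,[612.6,-207.8,4]);print(b)
for sx in(-50,50):
  for sy in(-50,50):
    a=np.radians(8.5);q=proj(p,[612.6+sx*np.cos(a)-sy*np.sin(a),-207.8+sx*np.sin(a)+sy*np.cos(a),4])
    cv2.drawMarker(im,tuple(int(round(x)) for x in q),(255,0,255),0,12,1)
cv2.imwrite("pics/w7.png",im)
plan.run([(612.6,-208,40,8.5,1)])
```

```text
[318.03617282 188.23024125]
t 33.93 grasp pt [ 612.  -210.3  138.3] yaw 8.38 w 57.5
  -> [ 613. -208.   40.] [0.004, 0.002, 0.197] -0.001
```

View pics/w7.png

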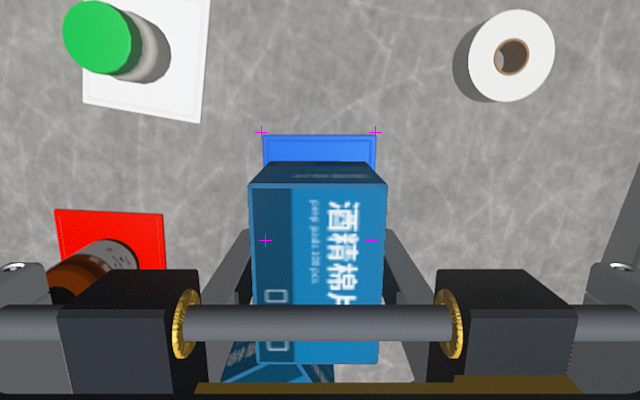

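The wrist view shows the carton square above the blue mat. Its visible corners at (262,136) and (376,136) sit about 4 px below my prediction, so the mat centre is nearer y≈-209.5 and the carton is already practically over it. Lowering.

jog_arm --pt "0 0 0.02 0 -1" --pt "0.001 0.001 0.05 0 -1" --pt "0.001 0.001 0.085 0 -1" --pt "0.001 0.001 0.115 0 -1" --pt "0.001 0.001 0.14 0 -1"

```text
time_s: 34.35
tcp_pos: [610.8, -205.9, 245.6]
ee_rot: [[-0.148, 0.989, -0.003], [0.989, 0.148, 0.002], [0.002, -0.003, -1.0]]
contact_force: [-0.3, -0.9, -1.0]
gripper_width: 57.6
grip_force: 25.0
```

jog_arm --pt "0 0 0.015 0 -1" --pt "0 0 0.03 0 -1" --pt "0 0 0.043 0 -1" --pt "0 0 0.052 0 -1" --pt "0 0 0.055 0 -1"

```text
time_s: 34.77
tcp_pos: [611.7, -207.1, 220.6]
ee_rot: [[-0.148, 0.989, -0.0], [0.989, 0.148, 0.0], [0.0, -0.0, -1.0]]
contact_force: [1.1, -0.2, -0.5]
gripper_width: 57.6
grip_force: 25.0
```

jog_arm --pt "0 0 0.001 0 -1" --pt "0 0 0.002 0 -1" --pt "0 0 0.003 0 -1" --pt "0 0 0.003 0 -1" --pt "0 0 0.003 0 -1"

```text
time_s: 35.18
tcp_pos: [611.8, -207.2, 220.0]
ee_rot: [[-0.148, 0.989, 0.001], [0.989, 0.148, -0.0], [-0.0, 0.0, -1.0]]
contact_force: [-0.1, -0.5, -1.3]
gripper_width: 58.1
grip_force: 25.0
```

jog_arm --pt "-0.003 0.001 0 0 -1" --pt "-0.003 0.001 0 0 -1" --pt "-0.003 0.001 0 0 -1" --pt "-0.003 0.001 0.001 0 -1" --pt "-0.003 0.001 0.001 0 -1"

```text
time_s: 35.6
tcp_pos: [612.5, -208.6, 219.5]
ee_rot: [[-0.148, 0.989, 0.0], [0.989, 0.148, -0.0], [-0.0, 0.0, -1.0]]
contact_force: [-0.6, 0.3, 0.7]
gripper_width: 58.1
grip_force: 25.0
```

jog_arm --pt "0 0 0.001 0 -1" --pt "0 0 0.001 0 -1" --pt "0 0 0.001 0 -1" --pt "0 0 0.001 0 -1" --pt "0 0 0.001 0 -1"

```text
time_s: 36.02
tcp_pos: [612.6, -208.6, 219.4]
ee_rot: [[-0.148, 0.989, 0.0], [0.989, 0.148, -0.0], [-0.0, 0.0, -1.0]]
contact_force: [-1.6, 0.8, 5.2]
gripper_width: 58.1
grip_force: 25.0
```

Contact at 5 N. Releasing, rising, and stepping to +y for a wrist check.

jog_arm --pt "0 0 0 0 0.3" --pt "0 0 0 0 0.5" --pt "0 0 0 0 0.8" --pt "0 0 0 0 1" --pt "0 0 0 0 1"

```text
time_s: 36.43
tcp_pos: [612.4, -208.5, 218.4]
ee_rot: [[-0.148, 0.989, -0.0], [0.989, 0.148, 0.0], [0.0, -0.0, -1.0]]
contact_force: [-0.1, -0.6, -0.4]
gripper_width: 84.5
grip_force: 0.0
```

jog_arm --pt "0 0 0 0 1" --pt "0 0 -0.03 0 1" --pt "0 0 -0.1 0 1" --pt "0 0 -0.18 0 1" --pt "0 0 -0.26 0 1"

```text
time_s: 36.85
tcp_pos: [612.1, -208.3, 350.6]
ee_rot: [[-0.148, 0.989, -0.001], [0.989, 0.148, 0.0], [0.001, -0.001, -1.0]]
contact_force: [1.4, 0.2, 0.2]
gripper_width: 94.3
grip_force: 0.0
```

jog_arm --pt "0.16 0.02 -0.08 0 1" --pt "0.16 0.02 -0.08 0 1" --pt "0.16 0.02 -0.08 0 1" --pt "0.16 0.02 -0.08 0 1" --pt "0.16 0.02 -0.08 0 1"

```text
time_s: 37.27
tcp_pos: [610.4, -127.9, 389.0]
ee_rot: [[-0.148, 0.989, 0.0], [0.989, 0.148, -0.001], [-0.001, 0.0, -1.0]]
contact_force: [-0.6, 0.3, -0.2]
gripper_width: 94.0
grip_force: 0.0
```

```bash
sed -i '/^print\|^h=/b' m.py
cat >> look.py <<'E'
def topface(im,d,p,c,zt,col,cm):
    R=np.array(p["R"]);t=np.array(p["t"]).ravel();H=310
    v,u=np.mgrid[0:H,0:640];r=np.stack([(u-p["cx"])/f(p),(v-p["cy"])/f(p),np.ones_like(u)],-1)*d[:H,:,None]
    W=(r-t)@R;k=(abs(W[...,2]-zt)<6)&(np.hypot(W[...,0]-c[0],W[...,1]-c[1])<75)&(d[:H]>0)
    m=cv2.morphologyEx((k*255).astype(np.uint8),cv2.MORPH_OPEN,np.ones((5,5)))
    ct=max(cv2.findContours(m,0,2)[0],key=cv2.contourArea)[:,0]
    print("top face",cv2.minAreaRect(np.array([plane(p,a,b,zt)[:2] for a,b in ct],np.float32)))
    g=cv2.inRange(cv2.cvtColor(im,cv2.COLOR_BGR2HSV),*col)[:H]
    g&=((abs(W[...,2]-4)<8)&(np.hypot(W[...,0]-cm[0],W[...,1]-cm[1])<90)).astype(np.uint8)*255
    g=cv2.morphologyEx(g,cv2.MORPH_OPEN,np.ones((3,3)));ct=np.vstack(cv2.findContours(g,0,2)[0])[:,0]
    print("mat",cv2.minAreaRect(np.array([plane(p,a,b,4)[:2] for a,b in ct],np.float32)))
E
python3 - <<'E'
from look import *
im,d,p=snap("wrist");cv2.imwrite("pics/w8.png",im)
topface(im,d,p,(612,-209),66,((105,130,90),(114,255,255)),(612,-209))
plan.run([(453.5,-60,190,8,2)])
E
```

```text
top face ((611.7183837890625, -206.78521728515625), (58.17601013183594, 85.88597106933594), 8.213199615478516)
mat ((612.8616943359375, -208.93231201171875), (99.38911437988281, 99.54350280761719), 8.288369178771973)
t 37.32 grasp pt [ 610.3 -128.5  208. ] yaw 8.46 w 94.3
  -> [532. -94. 199.] [0.091, -0.145, 0.018] 0.003
  -> [454. -60. 190.] [0.09, -0.145, 0.018] 0.003
```

View pics/w8.png

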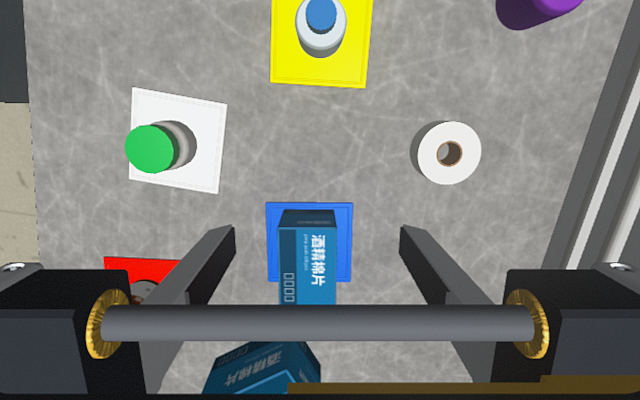

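The carton stands within about 1 mm of the blue mat's centre (its top face is cut off only by the gripper bar). In this view the saline is upright on yellow (321,22) and the jar on white (150,148). Next: jar to green.

jog_arm --pt "0.037 -0.153 0.05 0.003 1" --pt "0.037 -0.153 0.05 0.003 1" --pt "0.037 -0.153 0.05 0.003 1" --pt "0.037 -0.153 0.05 0.003 1" --pt "0.037 -0.153 0.05 0.003 1"

```text
time_s: 37.73
tcp_pos: [532.2, -122.1, 363.4]
ee_rot: [[-0.141, 0.99, -0.0], [0.99, 0.141, -0.0], [-0.0, -0.0, -1.0]]
contact_force: [1.2, -0.4, 0.7]
gripper_width: 94.1
grip_force: 0.0
```

jog_arm --pt "0.037 -0.153 0.05 0.003 1" --pt "0.037 -0.153 0.1 0.003 1" --pt "0.037 -0.153 0.126 0.003 1" --pt "0.037 -0.153 0.126 0.003 1" --pt "0.037 -0.153 0.126 0.003 1"

```text
time_s: 38.15
tcp_pos: [454.8, -114.4, 301.4]
ee_rot: [[-0.137, 0.991, 0.001], [0.991, 0.137, -0.0], [-0.0, 0.001, -1.0]]
contact_force: [0.5, -0.2, 0.5]
gripper_width: 94.3
grip_force: 0.0
```

jog_arm --pt "0 0 0 0 1" --pt "0 0 0 0 1" --pt "0 0 0 0 1" --pt "0 0 0 0 1" --pt "0 0 0 0 1"

```text
time_s: 38.57
tcp_pos: [454.3, -113.6, 301.4]
ee_rot: [[-0.139, 0.99, 0.001], [0.99, 0.139, -0.001], [-0.001, 0.001, -1.0]]
contact_force: [-0.1, 0.2, 0.2]
gripper_width: 94.4
grip_force: 0.0
```

```bash
python3 plan.py 453.5,-114,37,8,1
```

```text
t 38.57 grasp pt [ 454.3 -113.6  121.4] yaw 7.96 w 94.4
  -> [ 454. -114.   37.] [-0.0, -0.002, 0.169] -0.0
```

jog_arm --pt "0 -0.002 0.04 0 1" --pt "0 -0.002 0.08 0 1" --pt "0 -0.002 0.12 0 1" --pt "0 -0.002 0.15 0 1" --pt "0 -0.002 0.168 0 1"

```text
time_s: 38.98
tcp_pos: [452.3, -113.4, 215.1]
ee_rot: [[-0.138, 0.99, -0.002], [0.99, 0.138, 0.001], [0.001, -0.002, -1.0]]
contact_force: [-0.5, 0.1, 0.6]
gripper_width: 94.2
grip_force: 0.0
```

jog_arm --pt "0 0 0 0 0.2" --pt "0 0 0 0 0" --pt "0 0 0 0 -0.2" --pt "0 0 0 0 -0.4" --pt "0 0 0 0 -0.6" --squeeze 20

```text
time_s: 39.4
tcp_pos: [453.2, -113.9, 217.7]
ee_rot: [[-0.138, 0.99, 0.002], [0.99, 0.138, -0.001], [-0.001, 0.002, -1.0]]
contact_force: [0.7, -0.1, 0.4]
gripper_width: 63.9
grip_force: 0.0
```

jog_arm --pt "0 0 0 0 -1" --pt "0 0 0 0 -1" --pt "0 0 0 0 -1" --pt "0 0 0 0 -1" --pt "0 0 0 0 -1"

```text
time_s: 39.82
tcp_pos: [452.9, -113.8, 217.1]
ee_rot: [[-0.138, 0.99, 0.0], [0.99, 0.138, -0.0], [-0.0, 0.0, -1.0]]
contact_force: [-0.3, 0.8, 3.9]
gripper_width: 49.2
grip_force: 20.0
```

jog_arm --pt "0 0 -0.015 0 -1" --pt "0 0 -0.04 0 -1" --pt "0 0 -0.07 0 -1" --pt "0 0 -0.09 0 -1" --pt "0 0 -0.1 0 -1"

```text
time_s: 40.23
tcp_pos: [453.0, -113.8, 268.1]
ee_rot: [[-0.138, 0.99, 0.002], [0.99, 0.138, -0.001], [-0.001, 0.002, -1.0]]
contact_force: [0.8, 0.3, -0.8]
gripper_width: 49.2
grip_force: 20.0
```

```bash
python3 plan.py 440.7,89.2,87,8,3
```

```text
t 40.23 grasp pt [ 453.  -113.8   88.1] yaw 7.95 w 49.2
  -> [449. -46.  88.] [0.135, 0.011, 0.001] -0.0
  -> [445.  22.  87.] [0.135, 0.011, 0.001] -0.0
  -> [441.  89.  87.] [0.135, 0.011, 0.001] -0.0
```

jog_arm --pt "0.015 0.001 0 0 -1" --pt "0.04 0.003 0 0 -1" --pt "0.07 0.006 0 0 -1" --pt "0.103 0.008 0 0 -1" --pt "0.135 0.011 0 0 -1"

```text
time_s: 40.65
tcp_pos: [448.0, -44.3, 265.5]
ee_rot: [[-0.138, 0.99, -0.002], [0.99, 0.138, 0.001], [0.001, -0.002, -1.0]]
contact_force: [-0.0, 0.6, -1.7]
gripper_width: 49.5
grip_force: 20.0
```

jog_arm --pt "0.027 0.002 0 0 -1" --pt "0.054 0.004 0 0 -1" --pt "0.081 0.007 0 0 -1" --pt "0.108 0.009 0 0 -1" --pt "0.135 0.011 0 0 -1"

```text
time_s: 41.07
tcp_pos: [444.0, 23.3, 265.5]
ee_rot: [[-0.139, 0.99, -0.002], [0.99, 0.139, 0.001], [0.001, -0.002, -1.0]]
contact_force: [-0.2, -0.5, -1.6]
gripper_width: 49.4
grip_force: 20.0
```

jog_arm --pt "0.035 0.003 0 0 -1" --pt "0.07 0.006 0 0 -1" --pt "0.1 0.008 0 0 -1" --pt "0.123 0.01 0 0 -1" --pt "0.135 0.011 0 0 -1"

```text
time_s: 41.48
tcp_pos: [439.9, 91.1, 265.5]
ee_rot: [[-0.14, 0.99, -0.003], [0.99, 0.14, 0.0], [0.001, -0.003, -1.0]]
contact_force: [-0.4, 0.2, -1.5]
gripper_width: 49.2
grip_force: 20.0
```

jog_arm --pt "0 0 0.015 0 -1" --pt "0 0 0.035 0 -1" --pt "0 0 0.055 0 -1" --pt "0 0 0.075 0 -1" --pt "0 0 0.085 0 -1"

```text
time_s: 41.9
tcp_pos: [440.3, 88.7, 221.9]
ee_rot: [[-0.137, 0.991, -0.004], [0.991, 0.137, 0.0], [0.001, -0.003, -1.0]]
contact_force: [0.5, -0.6, -0.7]
gripper_width: 49.1
grip_force: 20.0
```

jog_arm --pt "0 0 0.006 0 -1" --pt "0 0 0.01 0 -1" --pt "0 0 0.013 0 -1" --pt "0 0 0.013 0 -1" --pt "0 0 0.013 0 -1"

```text
time_s: 42.32
tcp_pos: [441.3, 89.1, 218.0]
ee_rot: [[-0.138, 0.99, 0.001], [0.99, 0.138, -0.0], [-0.0, 0.001, -1.0]]
contact_force: [1.2, 0.1, -1.4]
gripper_width: 49.2
grip_force: 20.0
```

```bash
python3 plan.py 440.7,89.2,37,8,1
```

```text
t 42.32 grasp pt [441.3  89.1  38. ] yaw 7.94 w 49.2
  -> [441.  89.  37.] [0.0, -0.001, 0.002] -0.001
```

jog_arm --pt "0 0 0.001 0 -1" --pt "0 0 0.002 0 -1" --pt "0 0 0.002 0 -1" --pt "0 0 0.002 0 -1" --pt "0 0 0.002 0 -1"

```text
time_s: 42.73
tcp_pos: [441.3, 89.2, 217.0]
ee_rot: [[-0.138, 0.99, 0.001], [0.99, 0.138, -0.0], [-0.0, 0.001, -1.0]]
contact_force: [-0.9, 0.1, 2.3]
gripper_width: 49.2
grip_force: 20.0
```

jog_arm --pt "0 0 0.001 0 -1" --pt "0 0 0.001 0 -1" --pt "0 0 0.001 0 -1" --pt "0 0 0.001 0 -1" --pt "0 0 0.001 0 -1"

```text
time_s: 43.15
tcp_pos: [441.5, 89.2, 217.0]
ee_rot: [[-0.138, 0.99, 0.0], [0.99, 0.138, -0.0], [-0.0, 0.0, -1.0]]
contact_force: [-2.8, -0.5, 7.5]
gripper_width: 49.0
grip_force: 20.0
```

jog_arm --pt "0 0 0 0 0" --pt "0 0 0 0 0.3" --pt "0 0 0 0 0.7" --pt "0 0 0 0 1" --pt "0 0 0 0 1"

```text
time_s: 43.57
tcp_pos: [441.0, 89.2, 216.0]
ee_rot: [[-0.138, 0.99, -0.0], [0.99, 0.138, -0.0], [0.0, -0.0, -1.0]]
contact_force: [-0.6, 0.7, -0.5]
gripper_width: 72.8
grip_force: 0.0
```

jog_arm --pt "0 0 0 0 1" --pt "0 0 -0.03 0 1" --pt "0 0 -0.1 0 1" --pt "0 0 -0.18 0 1" --pt "0 0 -0.26 0 1"

```text
time_s: 43.98
tcp_pos: [440.5, 89.2, 346.9]
ee_rot: [[-0.138, 0.99, -0.002], [0.99, 0.138, 0.0], [0.0, -0.002, -1.0]]
contact_force: [0.9, -0.3, -0.4]
gripper_width: 93.7
grip_force: 0.0
```

jog_arm --pt "0.2 0 -0.12 0 1" --pt "0.2 0 -0.12 0 1" --pt "0.2 0 -0.12 0 1" --pt "0.2 0 -0.12 0 1" --pt "0.2 0 -0.12 0 1"

```text
time_s: 44.4
tcp_pos: [427.1, 189.2, 407.1]
ee_rot: [[-0.141, 0.99, 0.002], [0.99, 0.141, 0.0], [-0.0, 0.002, -1.0]]
contact_force: [-0.1, 0.3, -0.5]
gripper_width: 94.1
grip_force: 0.0
```

jog_arm --pt "0.22 -0.08 0 0 1" --pt "0.22 -0.08 0 0 1" --pt "0.22 -0.08 0 0 1" --pt "0.22 -0.08 0 0 1" --pt "0.22 -0.08 0 0 1"

```text
time_s: 44.82
tcp_pos: [371.9, 291.7, 404.7]
ee_rot: [[-0.14, 0.99, -0.002], [0.99, 0.14, -0.002], [-0.001, -0.002, -1.0]]
contact_force: [-0.4, -0.6, -0.4]
gripper_width: 93.9
grip_force: 0.0
```

Run:
```python
from look import *
im,d,p=snap("top");np.savez("top9.npz",im=im,d=d)
print("iod (427.8,-306.2)",capfind(im,p,[428,-306,94],*DARK,12));print("sal (591.5,17.7)",capfind(im,p,[591.5,17.7,84],*BLUE,12));print("jar (440.7,89.2)",capfind(im,p,[440.7,89.2,64],*GREEN,10))
c=im[110:310,185:475];cv2.imwrite("pics/fin.png",cv2.resize(c,None,fx=2.75,fy=2.75))
```

```text
iod (427.8,-306.2) (array([404.8, 293.5]), array([404.3, 292.8]), np.int32(180), array([ 429.5, -304.8,   94. ]))
sal (591.5,17.7) (array([252.2, 211.2]), array([253.5, 211.5]), np.int32(88), array([590.9,  15. ,  84. ]))
jar (440.7,89.2) (array([217.8, 281.2]), array([218., 281.]), np.int32(317), array([441.1,  88.7,  64. ]))
```

View pics/fin.png

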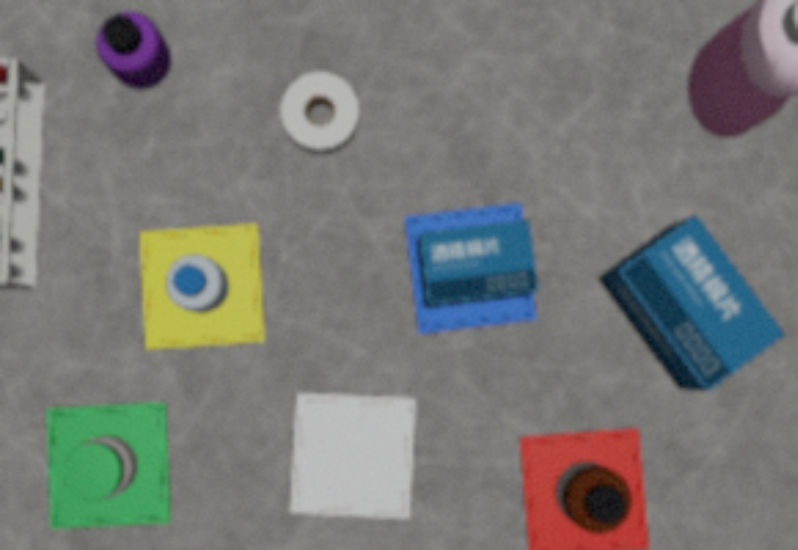

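All four supplies stand upright on their mats: saline (190,283), carton (477,262), jar (95,467) and brown bottle (603,503) in the crop. The measured offsets from centre are within about 3 mm, the labels and look-alikes are untouched, and the robot is clear. Handing in.

```bash
python3 -c "
from bench import bot
print(bot.sign_off())"
```

```text
the job is handed in; nothing more can be done
None
```

The job is handed in: the brown bottle stands on red, the blue-capped bottle on yellow, the small carton on blue and the jar on green, all upright and by my measurements within about 3 mm of centre; the labels and look-alikes were left alone.

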